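# Feed the check weight to the stop of the tamper station

## Task

Get the tamper station ready for its force check: first, before any weight is in the lane, push the steel stop bar fully home across the low end of the sloping lane. Then take the squat chrome check weight, set it down base first in the lane, wholly on the uphill side of the press head, and let go of it; after that push it down the lane under the head until it rests against the stop bar, lying flat on the lane. Leave the other things on the counter where they are.

Things in the scene. Friction and masses are not known exactly. Their poses are not given: they have to be found in the camera images.
- station: Grey tamper check station, fixed to the counter. Base plate 290 x 130 mm; origin at the centre of its underside, on the counter; x = downhill direction of the lane (level), y = across the lane, to the left looking downhill, z = up. An aluminium lane, 66 mm wide inside, falls 16 degrees towards +x; both ends are open. The press head stands over its low part.
- lane_top (a point): Middle of the lane floor's high end (station frame x = -139, y = 0, z = 112 mm). From here the floor runs straight down to its low end at x = 130, z = 35 mm. Lane side walls are 4 mm thick and 16 mm high above the floor. The weight does not slide down by itself, friction holds it: a push of 1 to 6 N moves it. Site axes as the station's (level).
- head (a point): Middle of the lower uphill edge of the press head (station frame x = 20, y = 0, z = 155 mm). Head: a box x = 20 to 90, |y| up to 59, z = 155 to 240 mm, on two columns x = 20 to 90, |y| = 47 to 59 mm down to the base. The weight on the lane passes below it with 15 mm to spare; a gripper cannot come straight down there and must lean uphill to push. Axes as the station's.
- seat (a point): Point on the lane floor, on its centre line, where the centre of the weight's underside lies when the weight rests against the closed stop bar (station frame x = 64.6, y = 0, z = 53.7 mm). Axes as the station's (level, not sloped).
- load (a point): Point on the lane floor, on its centre line, uphill of the press head: a good place to set the weight's underside (station frame x = -52.6, y = 0, z = 87.4 mm). Axes as the station's.
- stop (a joint): How far the stop bar is drawn out to the station's -y side, m: 0 = home, the bar crosses the whole lane, hard end; 0.066 = fully out. Starts 40 to 66 mm out, slides with about 2 N friction and stays where left. Steel bar 12 x 147 mm, its top 18 mm above the lane floor, square across the lane just downhill of the seat.
- stop_post (a point): Centre of the top of the upright handle post at the stop bar's outer end, outside the lane on the station's -y side; moves with the bar. Round steel post 16 mm across with a black cap 22 mm across, 8 mm high; top 120 mm above the counter, post free for its upper 60 mm. Station frame x = 97.3 mm, y = -(105 mm + joint value). Axes as the station's.
- weight: The squat chrome check weight, 0.5 to 0.75 kg: a disc 56 mm across and 30 mm high, above it a neck 16 mm across, and on top a short cylindrical knob 26 mm across from 40 to 64 mm height. Origin at the centre of its underside, z = its axis, upward. It starts upright on the counter between the creamer and the filter basket. Not to be mixed up with the tamper, which has a wooden handle.
- basket: Bystander: empty steel filter basket, 66 mm across the rim, 26 mm high, beside the weight. Origin at the centre of its underside.
- creamer: Bystander: pewter creamer, belly 68 mm across, 70 mm high, beside the weight, with a loop handle towards its own -x reaching 54 mm from its axis. Origin at the centre of its underside.
- tamper: Bystander: coffee tamper, chrome base 58 mm across and 18 mm high with a dark wooden handle, 90 mm high in all, beside the station on its +y side. Origin at the centre of its underside.
- bowl: Bystander: white porcelain latte bowl, 104 mm across, 55 mm high, beside the station on its +y side. Origin at the centre of its underside.
- funnel: Bystander: aluminium dosing ring, 60 mm across, 28 mm high, at the back of the counter. Origin at the centre of its underside.
- jar: Bystander: amber glass jar with a steel lid, 68 mm across, 100 mm high, at the back of the counter. Origin at the centre of its underside.
Things that resemble listed ones, but are neither listed nor needed, are in the scene too. Leave any yellow look-alike of the weight alone.

How it is judged (in metres and radians):
On the way, in this order (a step that is already met when the one before it is completed fails the run):
1. the stop bar is home (within 3 mm) while the weight is not yet in the lane (still at least 15 cm, measured level, from the load point or below 50 mm) (value of joint stop below 0.003 m and (horizontal distance between weight and load above 0.15 m or height (world z) of weight below 0.05 m)), for 0.2 s.
2. the weight lies flat in the lane, wholly uphill of the press head, let go and at rest, with the stop bar still home (value of joint stop below 0.003 m and x of weight in the frame of station between -0.125 and -0.012 m and y of weight in the frame of station between -0.01 and 0.01 m and z of weight in the frame of station between 0.066 and 0.115 m and angle between weight's own z axis and vertical between 0.2 and 0.36 rad and contact force between the fingers and weight below 0.05 N and contact force between station and weight above 0.5 N and linear speed of weight below 0.02 m/s), for 0.2 s.
At the end, for the whole second after the job is handed in: The stop bar is home (joint below 3 mm) and the weight lies flat on the lane (tilt 0.2 to 0.36 rad), between the walls, against the bar: its underside centre within 4 mm of the seat point along the lane; it is at rest and let go (value of joint stop below 0.003 m and x of weight in the frame of station between 0.0606 and 0.0686 m and y of weight in the frame of station between -0.009 and 0.009 m and z of weight in the frame of station between 0.048 and 0.06 m and angle between weight's own z axis and vertical between 0.2 and 0.36 rad and linear speed of weight below 0.01 m/s and contact force between the fingers and weight below 0.05 N); the robot touches nothing.
It fails at once if a bystander (bowl, filter basket, creamer, tamper, dosing ring or jar) is shifted by more than 25 mm (distance of any of bowl, basket, creamer, tamper, funnel, jar from where it was at the start of the episode above 0.025 m).
It fails at once if a bystander is knocked over (angle between any of bowl, basket, creamer, tamper, funnel, jar's own z axis and vertical above 0.4 rad).
It also fails if it takes over 67 s, if anything falls off the work surface, if the arm or the gripper's body presses on something with over 40 N, if the wrist force passes 120 N, or if a joint passes its speed limit or range.

## Robot

A 6-joint arm with a two-finger parallel gripper is mounted at the origin on the work surface. World frame = base frame: x ahead of the robot, y to its left, z up, the work surface at z = 0. Lengths are in mm, angles in rad, forces in N, time in s.
With the tool pointing down it reaches from about 300 to 750 mm from the base axis. Payload 8.5 kg.
Tool frame: the origin (TCP) lies between the finger pads; the fingertips stand 17 mm ahead of it and the grasp point (between the pads) lies 2 mm behind it (manip.tip_extent is the distance from the TCP to the fingertips, in mm); y points along the fingers, z is the direction in which the jaws open and shut, and the axes are right-handed (so a half turn about y gives the same grasp; the last joint's range is limited). The gripper opens to 85 mm and grips with 20 to 120 N. Pads are 22 mm wide; open, the fingers measure 114 mm over their backs; the gripper's body (76 mm by 85 mm) begins 54 mm behind the grasp point. The pads swing forward as they close: fully open they stand 13 mm farther back than shut.
Start: joints at [-1.522, 0.381, 1.297, -0, 1.464, -0.215], TCP at [143.408, -530.956, 248.322] pointing down, gripper open.
Joint ranges: [-3.11, 3.11], [-0.89, 2.33], [0.22, 2.48], [-1.42, 4.56], [0.17, 2.85], [-2.88, 2.88]. Speed limits (rad/s): [2.39, 2.39, 3.14, 3.14, 3.14, 3.14].

## Interface

Orientations are given as a unit quaternion [x, y, z, w].
In Python, from plant import manip, viewer gives the robot as it stands.
- The arm moves only by the tool arm_command, never from a script. Its arguments are lists of equal length, an entry for each row: "hand": the gripper's target within -1 to 1 (shut at 1, half-way at 0, fully open at -1); "slide": the shift along the tool's x, y, z each as a share of 100 cm, from -1 to 1, a list of three; "twist": the turn about the tool's y as a share of 45 degrees, from -1 to 1. In form: {"hand": [hand, ...], "slide": [[x, y, z], ...], "twist": [twist, ...]}. A call has 1 to 20 rows; each row is the pose to reach, as a shift and turn from the pose commanded when the call began, along the tool's axes at that moment; what a row does not reach only later rows make up. A row lasts 1/10 s, in which the tool goes at most 50 mm and 8.59 degrees, less where a joint would pass 70% of its speed; a pose out of reach is approached as far as the arm can. A call with a number of a shift or a turn outside -1 to 1 is refused whole. A call with a gripper value outside its range is refused whole. The fingers move at their own pace and stop on an object; the grip force is fixed at half the most. Time passes only in rows, so rows that repeat a pose let the fingers close. It gives the time, the measured TCP pose, the force and the opening at its end, in the units of the state.
- manip.get_state(): the state, without advancing time (a new reading comes with each control period).
- viewer.read_camera(name): name is "side" or "top"; returns a dict with "frame" (384x512x3 uint8, red, green, blue), "fx", "fy", "cx", "cy" (pixels), "pose" (4x4, takes a point from camera to world coordinates). Camera axes: x right, y up, looking along -z (the intrinsics and any distortion apply to the point x, -y, -z); pixel columns grow to the right and rows downward; lengths in mm; the calibration is good to about 2 mm. A picture is of the moment at which its call begins. There is no depth.
- manip.finish_job(): hands the job in, once; it reports no verdict.
The state is a dict: "t": time; "joint_positions": joint angles; "dq": joint speeds; "joint_torque": joint torques, N m; "position": TCP position; "orientation": TCP orientation; "force": force on the tool from outside, world axes, zero at the start; "moment": the same for the moment, N m; "finger_gap": opening from 0.0 (shut) to 1.0 (fully open).
Only numpy, scipy, OpenCV 4.12 (cv2) and the standard library are available. Lean on these libraries where they do the work, as an engineer would, in place of code of your own. Each camera call takes 0.05 s, during which the arm holds its last target.

## Working session

There is one attempt and no reset: what is moved stays moved. The work goes in short steps, Python scripts to look and compute and a tool call to move; the robot and the scene stay as the last step left them, time stands still between calls to the robot, and variables do not carry over. Pictures are saved under pics/ and viewed, and the job is handed in when it is done.

Besides the shell and the picture viewer there is one more tool, called by a JSON object that holds its "fn" and its "kwargs". arm_command: Moves the arm, as the interface text tells. Shift numbers are shares of 100 cm and turn numbers shares of 45 degrees, none past 1 either way. Its arguments: {"type":"object","properties":{"hand":{"type":"array"},"slide":{"type":"array"},"twist":{"type":"array"}},"required":["hand","slide","twist"]}

```bash
mkdir -p pics; ls
python3 - <<'E'
from plant import manip, viewer
import cv2
print(manip.get_state(), manip.tip_extent)
for n in ("side","top"):
    c=viewer.read_camera(n)
    print(n,c["fx"],c["fy"],c["cx"],c["cy"],c["pose"],[k for k in c])
    cv2.imwrite(f"pics/{n}0.png",c["frame"][:,:,::-1])
E
```

```text
pics
{'t': 0.0, 'joint_positions': array([-1.52227693e+00,  3.81170806e-01,  1.29828182e+00,  1.90383027e-05,
        1.46357943e+00, -2.15316685e-01]), 'dq': array([ 3.02369364e-04,  4.10391523e-04,  7.43211828e-04, -7.56973038e-04,
        2.04999106e-03,  3.26249671e-05]), 'joint_torque': array([-2.82999266e-03, -4.48472106e+01, -2.31281680e+01, -2.73659343e-04,
        4.73557797e-03,  7.48026281e-06]), 'position': array([ 143.41196563, -530.6896953 ,  247.71818223]), 'orientation': array([-0.09296002,  0.70146953, -0.70045637,  0.09305815]), 'force': array([0.73081465, 0.45926271, 0.64690793]), 'moment': array([-0.07555251, -0.00650161,  0.0730769 ]), 'finger_gap': 0.9995856289739781} 17.0
side 373.1941018733991 373.1941018733991 253.57198889055292 187.51101956296662 [[-9.97408591e-01  5.10227865e-02 -5.07225492e-02  5.33010432e+02]
 [-7.01293846e-02 -5.32107937e-01  8.43767156e-01  7.45814924e+02]
 [ 1.60614804e-02  8.45137751e-01  5.34307224e-01  5.78186498e+02]
 [ 0.00000000e+00  0.00000000e+00  0.00000000e+00  1.00000000e+00]] ['frame', 'fx', 'fy', 'cx', 'cy', 'pose']
top 492.3932588204847 492.3932588204847 252.19958377965804 188.59295581006802 [[-5.49469911e-03  9.92570609e-01 -1.21545850e-01  4.02386644e+02]
 [-9.99983936e-01 -5.28481925e-03  2.04905869e-03  7.37775280e+00]
 [ 1.39148758e-03  1.21555157e-01  9.92583703e-01  1.34663445e+03]
 [ 0.00000000e+00  0.00000000e+00  0.00000000e+00  1.00000000e+00]] ['frame', 'fx', 'fy', 'cx', 'cy', 'pose']
```

View pics/side0.png

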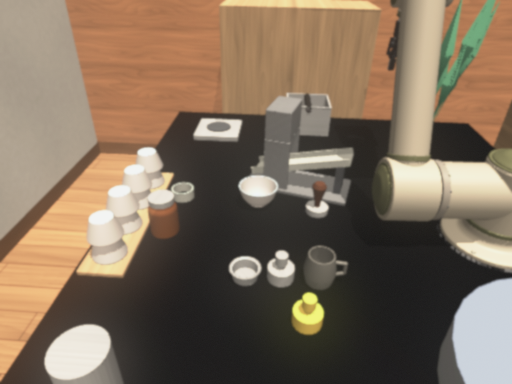

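View pics/top0.png

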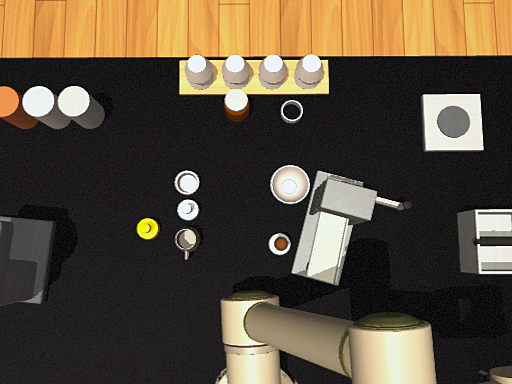

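```bash
cat > h.py <<'E'
import numpy as np, cv2
from plant import manip, viewer
def ray(c,u,v):
    d=np.array([(u-c["cx"])/c["fx"],-(v-c["cy"])/c["fy"],-1.0])
    P=np.array(c["pose"]); return P[:3,3],P[:3,:3]@d
def onz(c,u,v,z):
    o,d=ray(c,u,v); return o+d*(z-o[2])/d[2]
def proj(c,p):
    P=np.array(c["pose"]); q=P[:3,:3].T@(np.array(p,float)-P[:3,3])
    return c["cx"]+c["fx"]*q[0]/-q[2], c["cy"]-c["fy"]*q[1]/-q[2]
def tri(c1,a,c2,b):
    o1,d1=ray(c1,*a);o2,d2=ray(c2,*b)
    s=np.linalg.lstsq(np.c_[d1,-d2],o2-o1,rcond=None)[0]
    p,q=o1+s[0]*d1,o2+s[1]*d2
    return (p+q)/2,np.linalg.norm(p-q)
def crop(c,u0,v0,u1,v1,k,name):
    f=c["frame"][v0:v1,u0:u1,::-1]
    cv2.imwrite(name,cv2.resize(f,None,fx=k,fy=k,interpolation=cv2.INTER_CUBIC))
E
python3 - <<'E'
from h import *
t=viewer.read_camera("top");s=viewer.read_camera("side")
crop(t,270,150,430,300,5,"pics/t1.png")
crop(t,130,150,220,270,5,"pics/t2.png")
crop(s,220,90,380,210,5,"pics/s1.png")
crop(s,220,230,360,340,5,"pics/s2.png")
E
```

```text
(no output)
```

View pics/t1.png

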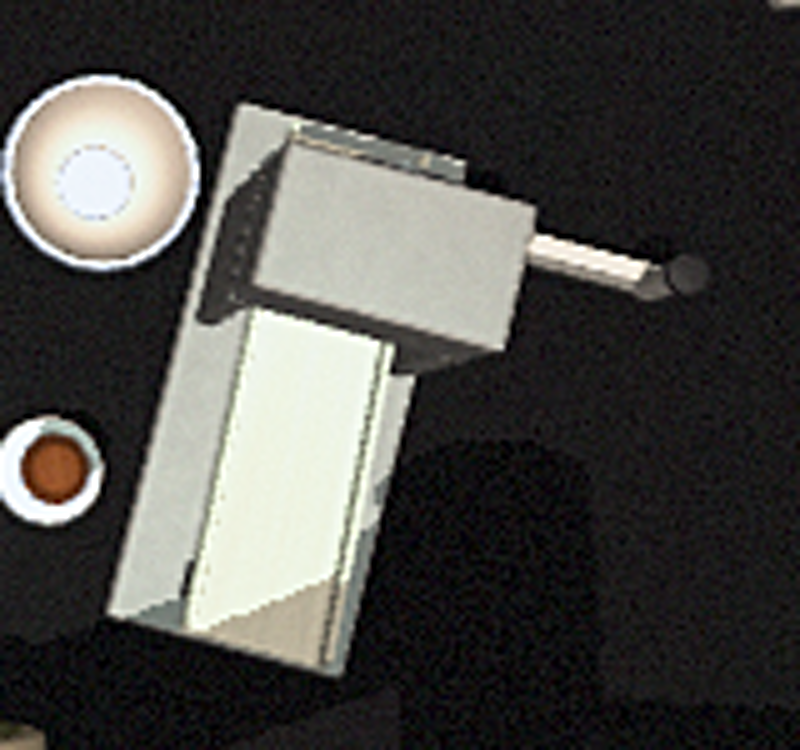

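View pics/t2.png

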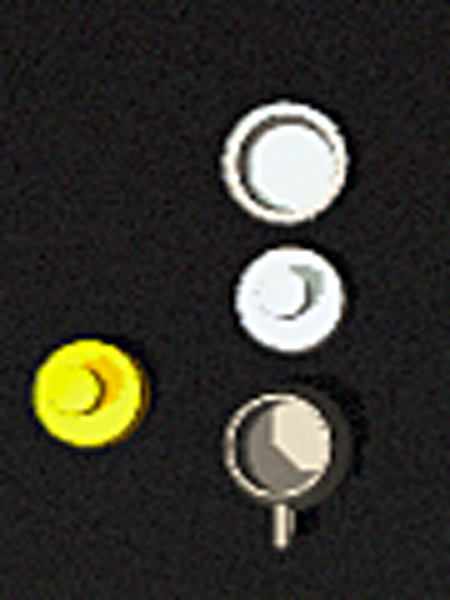

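View pics/s1.png

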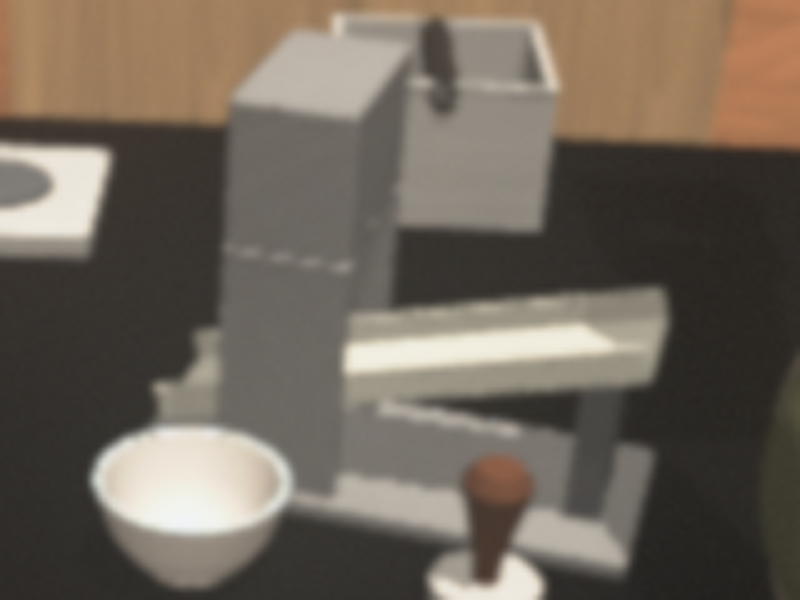

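View pics/s2.png

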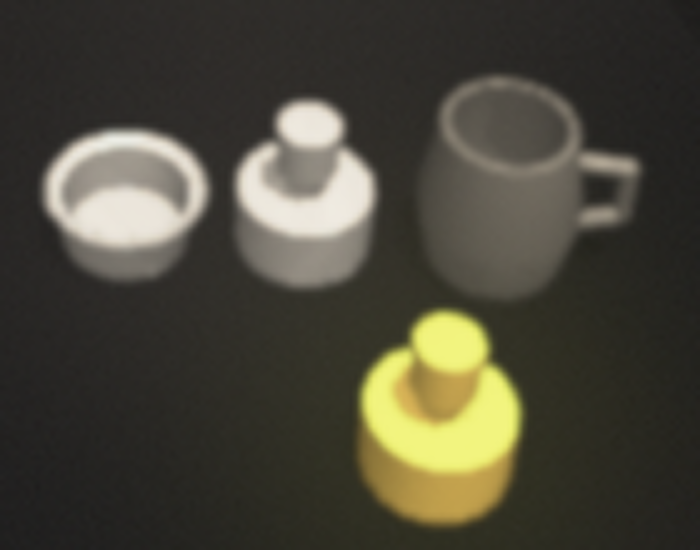

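Run:
```python
from h import *
from scipy.spatial.transform import Rotation as R
from scipy.optimize import least_squares
t=viewer.read_camera("top");s=viewer.read_camera("side")
print(R.from_quat(manip.get_state()["orientation"]).as_matrix().round(4))
# station: head top corners (station) and clicks in top crop
H=[(90,59,240),(90,-59,240),(20,-59,240),(20,59,240)]
C=[(298,140),(536,208),(506,350),(254,288)]
W=np.array([onz(t,270+a/5,150+b/5,240) for a,b in C]); print(W.round(1))
H=np.array(H,float)
print([np.linalg.norm(W[i]-W[(i+1)%4]).round(1) for i in range(4)])
def f(p,st,w): 
    c,s_=np.cos(p[2]),np.sin(p[2]); return np.r_[p[0]+c*st[:,0]-s_*st[:,1]-w[:,0],p[1]+s_*st[:,0]+c*st[:,1]-w[:,1]]
r=least_squares(f,[450,-200,-.25],args=(H,W)); print("head",r.x,r.fun.round(1))
# lane wall top ends / base plate
for z in (8,10,12,15):
    B=np.array([onz(t,270+a/5,150+b/5,z) for a,b in [(240,103),(107,615),(343,678)]])
    print(z,np.linalg.norm(B[0]-B[1]),np.linalg.norm(B[1]-B[2]),((B[0]+B[2])/2).round(1), np.arctan2(B[0,1]-B[1,1],B[0,0]-B[1,0]))
# post cap top z=120
P=onz(t,270+687/5,150+272/5,120);print("post",P)
# weight
K=onz(t,130+286/5-1.2,150+291/5,64); D=onz(t,130+290/5,150+299/5,30); print("knob",K,"disc",D)
print("tri",tri(t,(130+284/5,150+291/5),s,(220+310/5,230+124/5)))
```

```text
[[-9.654e-01 -0.000e+00  2.607e-01]
 [-2.607e-01  5.000e-04 -9.654e-01]
 [-1.000e-04 -1.000e+00 -5.000e-04]]
[[ 561.2 -170.8  240. ]
 [ 529.5 -277.8  240. ]
 [ 465.4 -262.   240. ]
 [ 493.9 -149.3  240. ]]
[np.float64(111.6), np.float64(66.1), np.float64(116.2), np.float64(70.6)]
head [ 4.59493227e+02 -2.00292627e+02 -2.69931873e-01] [ 0.8  1.  -2.3  0.6  3.4 -3.4 -0.5  0.5]
8 288.2167707250482 130.2741793773531 [ 459.4 -200.9    8. ] -0.2719675810199101
10 287.7861576162728 130.07954195485436 [ 459.3 -200.6   10. ] -0.2719675810199101
12 287.3555445074975 129.88490453235556 [ 459.3 -200.3   12. ] -0.27196758101991
15 286.70962484433437 129.59294839860743 [ 459.1 -199.8   15. ] -0.27196758101991003
post [ 510.69721761 -383.09513369  120.        ]
knob [508.79234757 177.86718623  64.        ] disc [507.28584786 176.98236562  30.        ]
tri (array([508.03154748, 176.39294369,  60.12664714]), np.float64(2.1470213620303116))
```

```bash
cat >> h.py <<'E'
from scipy.spatial.transform import Rotation as R
ST=np.array([459.4,-200.4]);YAW=-0.271
c_,s_=np.cos(YAW),np.sin(YAW)
def s2w(x,y,z): return np.array([ST[0]+c_*x-s_*y,ST[1]+s_*x+c_*y,z])
def w2s(p): d=np.array(p[:2])-ST; return np.array([c_*d[0]+s_*d[1],-s_*d[0]+c_*d[1],p[2]])
def plan(target,jaw=None,p=None):
    st=manip.get_state(); M=R.from_quat(st["orientation"]).as_matrix()
    p=st["position"] if p is None else np.array(p)
    d=M.T@(np.array(target)-p)/1000
    tw=None
    if jaw is not None:  # world angle (deg) of jaw axis (mod 180)
        a=np.degrees(np.arctan2(M[1,2],M[0,2])); e=(jaw-a+90)%180-90; tw=-e/45
    print("slide",d.round(4),"twist",tw,"dist",np.linalg.norm(d)*1000)
def show():
    st=manip.get_state(); M=R.from_quat(st["orientation"]).as_matrix()
    print("t",round(st["t"],2),"st",w2s(st["position"]).round(1),"w",st["position"].round(1),"F",st["force"].round(1),"jaw",np.degrees(np.arctan2(M[1,2],M[0,2])).round(1),"gap",round(st["finger_gap"],3),"tilt",M[:,1].round(3),"q",st["joint_positions"].round(2))
E
python3 - <<'E'
from h import *
show(); print(w2s([510.7,-383.1,120]), s2w(97.3,-208,200))
plan(s2w(97.3,-208,200),np.degrees(YAW)+90)
E
```

```text
t 0.3 st [-216.  -403.   248.1] w [ 143.4 -530.9  248.1] F [-1.2 -0.6 -0. ] jaw -74.9 gap 0.994 tilt [-0.     0.001 -1.   ] q [-1.52  0.38  1.3  -0.    1.46 -0.22]
[  98.33562897 -162.2993656   120.        ] [ 497.46833296 -426.85549679  200.        ]
slide [-0.369   0.0482 -0.0081] twist 0.6809155820251148 dist 372.1673315928096
```

{"fn": "arm_command", "kwargs": {"hand": [1, 1, 1, 1, 1, 1, 1, 1, 1, 1], "slide": [[-0.369, 0.048, -0.008], [-0.369, 0.048, -0.008], [-0.369, 0.048, -0.008], [-0.369, 0.048, -0.008], [-0.369, 0.048, -0.008], [-0.369, 0.048, -0.008], [-0.369, 0.048, -0.008], [-0.369, 0.048, -0.008], [-0.369, 0.048, -0.008], [-0.369, 0.048, -0.008]], "twist": [0.68, 0.68, 0.68, 0.68, 0.68, 0.68, 0.68, 0.68, 0.68, 0.68]}}

```text
t: 1.3
position: [497.8, -426.6, 199.8]
orientation: [0.095, 0.701, -0.701, -0.095]
force: [-0.1, -0.7, 0.4]
finger_gap: 0.002
```

Run:
```python
from h import *
show(); plan(s2w(97.3,-208,97),np.degrees(YAW)+90); plan(s2w(97.3,-140,97))
t=viewer.read_camera("top");s=viewer.read_camera("side")
crop(t,270,130,430,300,4,"pics/t3.png");crop(s,180,60,380,210,4,"pics/s3.png")
```

```text
t 1.3 st [  97.6 -207.7  199.8] w [ 497.8 -426.6  199.8] F [-0.1 -0.7  0.4] jaw -105.4 gap 0.002 tilt [-0.001  0.    -1.   ] q [-0.89  0.6   1.05 -0.    1.49  0.95]
slide [0.0002 0.1028 0.0003] twist 0.0025513050500851225 dist 102.79024268867943
slide [ 1.000e-04  1.028e-01 -6.770e-02] twist None dist 123.07761231768932
```

View pics/t3.png

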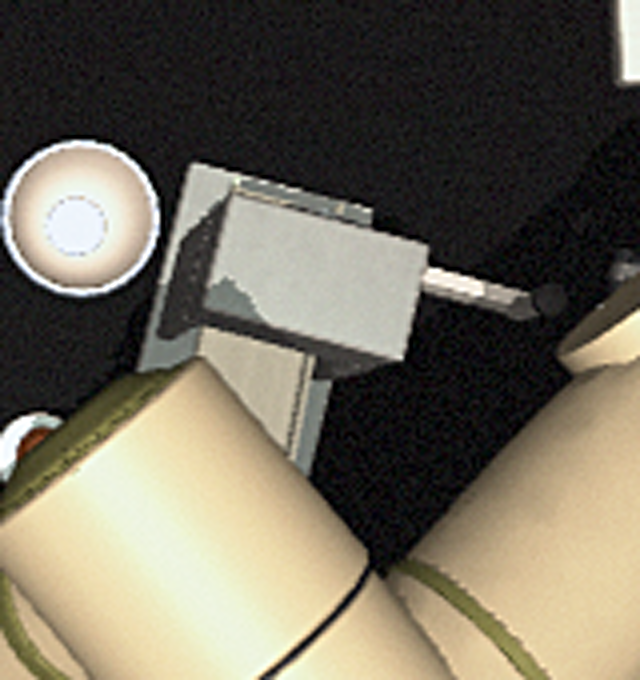

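View pics/s3.png

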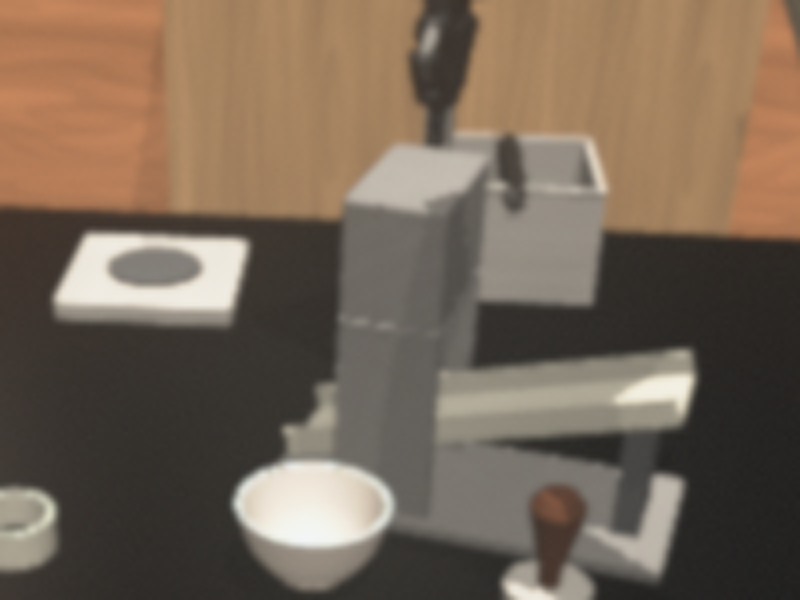

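{"fn": "arm_command", "kwargs": {"hand": [1, 1, 1, 1, 1, 1, 1, 1, 1, 1], "slide": [[0, 0.05, 0], [0, 0.103, 0], [0, 0.103, 0], [0, 0.103, 0], [0, 0.103, -0.02], [0, 0.103, -0.035], [0, 0.103, -0.05], [0, 0.103, -0.06], [0, 0.103, -0.065], [0, 0.103, -0.065]], "twist": [0, 0, 0, 0, 0, 0, 0, 0, 0, 0]}}

```text
t: 2.4
position: [516.0, -363.2, 99.0]
orientation: [-0.096, -0.7, 0.701, 0.094]
force: [0.2, 0.3, 6.1]
finger_gap: 0.002
```

Run:
```python
from h import *
show()
t=viewer.read_camera("top")
crop(t,270,130,430,300,4,"pics/t4.png")
```

```text
t 2.4 st [  98.1 -141.8   99. ] w [ 516.  -363.2   99. ] F [0.2 0.3 6.1] jaw -105.4 gap 0.002 tilt [ 0.002 -0.002 -1.   ] q [-0.8   0.65  1.27  0.    1.22  1.04]
```

View pics/t4.png

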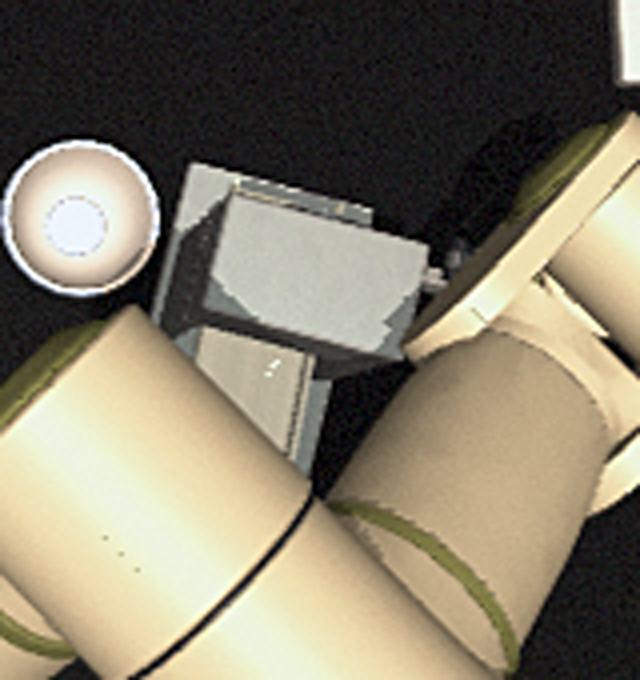

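{"fn": "arm_command", "kwargs": {"hand": [1, 1], "slide": [[0, 0, 0], [0, 0, 0]], "twist": [0, 0]}}

```text
t: 2.65
position: [515.8, -363.6, 98.7]
orientation: [-0.096, -0.7, 0.701, 0.094]
force: [0.3, 1.4, 6.1]
finger_gap: 0.001
```

Run:
```python
from h import *
show()
print(manip.get_state()["joint_torque"],manip.get_state()["moment"])
s=viewer.read_camera("side")
crop(s,180,30,380,210,4,"pics/s5.png")
```

```text
t 2.65 st [  98.  -142.2   98.7] w [ 515.8 -363.6   98.7] F [0.3 1.4 6.1] jaw -105.4 gap 0.001 tilt [ 0.002 -0.001 -1.   ] q [-0.8   0.65  1.27  0.    1.22  1.04]
[-4.15877989e-01 -5.19355023e+01 -1.84093398e+01 -2.37322804e-01
 -3.97036818e-02 -5.78427018e-03] [ 0.12949686 -0.09534238 -0.00682095]
```

View pics/s5.png

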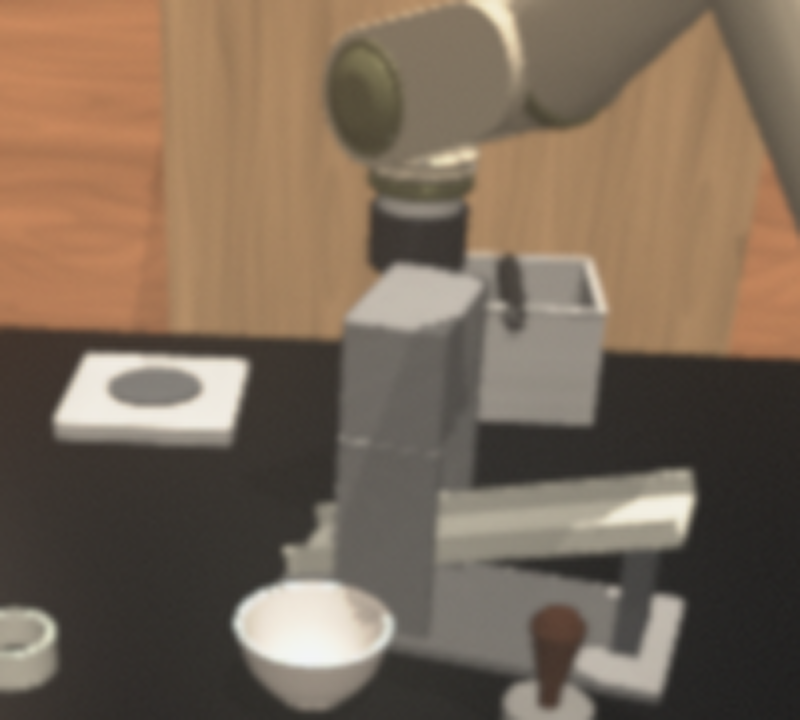

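{"fn": "arm_command", "kwargs": {"hand": [1, 1, 1, 1, 1, 1, 1], "slide": [[0, -0.012, 0.004], [0, -0.012, 0.004], [0, -0.012, -0.004], [0, -0.012, -0.008], [0, -0.012, -0.012], [0, -0.012, -0.012], [0, -0.012, -0.012]], "twist": [0, 0, 0, 0, 0, 0, 0]}}

```text
t: 3.4
position: [518.1, -352.3, 109.0]
orientation: [0.095, 0.701, -0.7, -0.095]
force: [0.1, -0.2, -0.5]
finger_gap: 0.002
```

Run:
```python
from h import *
show()
t=viewer.read_camera("top")
crop(t,330,150,430,250,7,"pics/t5.png")
for v in (120,): print([ (x, np.round(proj(t,s2w(97.3,-(105+x),120)),1)) for x in (0,10,20,30)])
```

```text
t 3.4 st [  97.2 -130.6  109. ] w [ 518.1 -352.3  109. ] F [ 0.1 -0.2 -0.5] jaw -105.5 gap 0.002 tilt [-0.001  0.001 -1.   ] q [-0.79  0.63  1.27  0.    1.24  1.05]
[(0, array([385. , 198.8])), (10, array([388.9, 199.9])), (20, array([392.8, 200.9])), (30, array([396.7, 201.9]))]
```

View pics/t5.png

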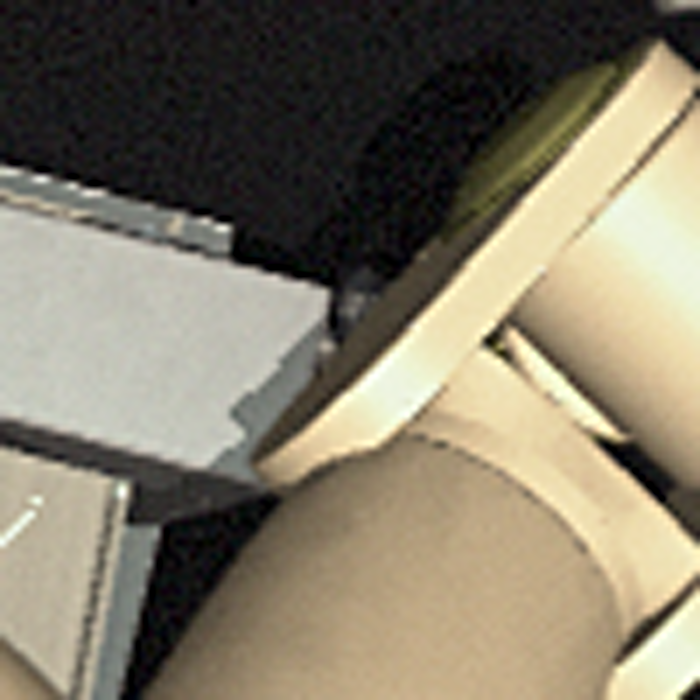

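{"fn": "arm_command", "kwargs": {"hand": [1, 1, 1, 1], "slide": [[0, 0, -0.002], [0, 0, -0.004], [0, 0, -0.006], [0, 0, -0.006]], "twist": [0, 0, 0, 0]}}

```text
t: 3.85
position: [519.4, -347.9, 109.2]
orientation: [-0.095, -0.7, 0.701, 0.096]
force: [-2.0, -6.9, -1.4]
finger_gap: -0.004
```

{"fn": "arm_command", "kwargs": {"hand": [1, 1, 1, 1], "slide": [[0, 0, -0.002], [0, 0, -0.004], [0, 0, -0.006], [0, 0, -0.006]], "twist": [0, 0, 0, 0]}}

```text
t: 4.25
position: [519.7, -347.2, 109.4]
orientation: [-0.096, -0.697, 0.704, 0.096]
force: [-9.6, -28.9, -6.8]
finger_gap: 0.002
```

{"fn": "arm_command", "kwargs": {"hand": [1, 1, 1, 1, 1, 1, 1, 1, 1], "slide": [[0, 0, 0.01], [0, 0, 0.04], [0, 0, 0.06], [0, -0.05, 0.06], [0, -0.1, 0.06], [0, -0.15, 0.06], [0, -0.21, 0.06], [0, -0.21, 0.06], [0, -0.21, 0.06]], "twist": [0, 0, 0, 0, 0, 0, 0, 0, 0]}}

```text
t: 5.15
position: [505.6, -399.2, 321.1]
orientation: [-0.096, -0.7, 0.701, 0.094]
force: [-0.3, -0.0, -0.3]
finger_gap: 0.004
```

Run:
```python
from h import *
show()
t=viewer.read_camera("top")
crop(t,330,150,430,250,7,"pics/t6.png")
plan([508,177,320],90)
```

```text
t 5.15 st [  97.7 -179.2  321.1] w [ 505.6 -399.2  321.1] F [-0.3 -0.  -0.3] jaw -105.5 gap 0.004 tilt [ 0.003 -0.003 -1.   ] q [-0.85  0.52  0.85  0.    1.76  0.99]
slide [ 0.1511 -0.001  -0.5558] twist -0.34410886797056717 dist 575.9718243903217
```

View pics/t6.png

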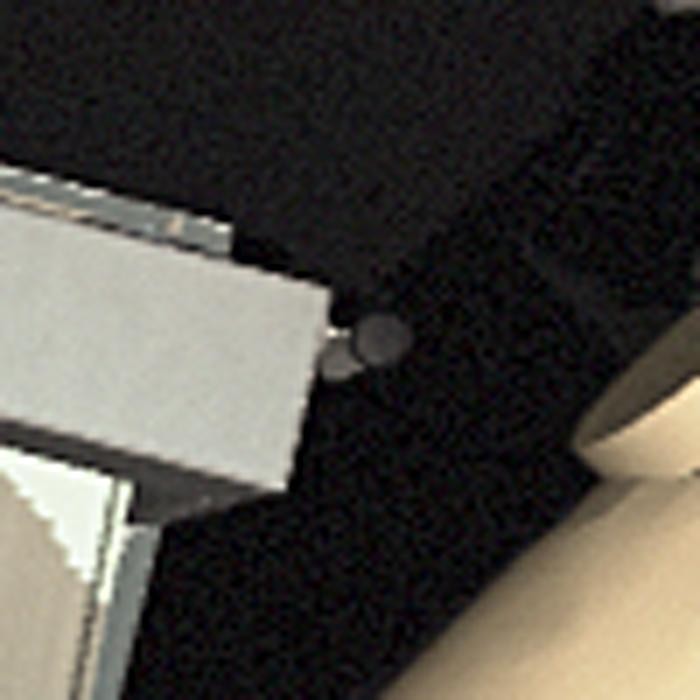

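{"fn": "arm_command", "kwargs": {"hand": [-1, -1, -1, -1, -1, -1, -1, -1, -1, -1, -1, -1, -1, -1, -1], "slide": [[0.151, 0, -0.556], [0.151, 0, -0.556], [0.151, 0, -0.556], [0.151, 0, -0.556], [0.151, 0, -0.556], [0.151, 0, -0.556], [0.151, 0, -0.556], [0.151, 0, -0.556], [0.151, 0, -0.556], [0.151, 0, -0.556], [0.151, 0, -0.556], [0.151, 0, -0.556], [0.151, 0, -0.556], [0.151, 0, -0.556], [0.151, 0, -0.556]], "twist": [-0.344, -0.344, -0.344, -0.344, -0.344, -0.344, -0.344, -0.344, -0.344, -0.344, -0.344, -0.344, -0.344, -0.344, -0.344]}}

```text
t: 6.7
position: [508.2, 176.0, 318.3]
orientation: [0.0, -0.707, 0.707, 0.001]
force: [-0.3, -1.1, -0.1]
finger_gap: 0.996
```

Run:
```python
from h import *
show()
s=viewer.read_camera("side")
crop(s,180,60,380,360,2,"pics/s6.png")
plan([508,177,150],90);plan([508,177,52],90)
```

```text
t 6.7 st [-53.7 375.7 318.3] w [508.2 176.  318.3] F [-0.3 -1.1 -0.1] jaw -90.1 gap 0.996 tilt [-0.002 -0.    -1.   ] q [ 0.11  0.32  1.19 -0.    1.63  1.69]
slide [ 1.000e-04  1.686e-01 -1.200e-03] twist -0.002264854515503127 dist 168.64555693785073
slide [-1.000e-04  2.666e-01 -1.200e-03] twist -0.002264854515503127 dist 266.64409888017855
```

View pics/s6.png

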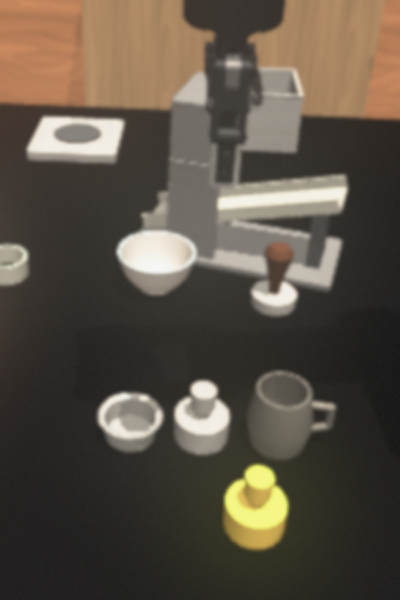

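{"fn": "arm_command", "kwargs": {"hand": [-1, -1, -1, -1, -1, -1, -1, -1, 0.95, 0.95, 0.95, 0.95, 0.95, 0.95], "slide": [[0, 0.05, 0], [0, 0.1, -0.001], [0, 0.15, -0.001], [0, 0.2, -0.001], [0, 0.23, -0.001], [0, 0.255, -0.001], [0, 0.267, -0.001], [0, 0.267, -0.001], [0, 0.267, -0.001], [0, 0.267, -0.001], [0, 0.267, -0.001], [0, 0.267, -0.001], [0, 0.267, -0.001], [0, 0.267, -0.001]], "twist": [0, 0, 0, 0, 0, 0, 0, 0, 0, 0, 0, 0, 0, 0]}}

```text
t: 8.15
position: [508.6, 178.3, 53.1]
orientation: [0.0, 0.707, -0.707, 0.001]
force: [-1.5, 0.5, 6.2]
finger_gap: 0.286
```

Run:
```python
from h import *
show()
s=viewer.read_camera("side")
crop(s,210,190,370,340,4,"pics/s7.png")
```

```text
t 8.15 st [-54.  378.   53.1] w [508.6 178.3  53.1] F [-1.5  0.5  6.2] jaw -90.0 gap 0.286 tilt [ 0.001  0.    -1.   ] q [0.12 0.58 1.59 0.   0.96 1.69]
```

View pics/s7.png

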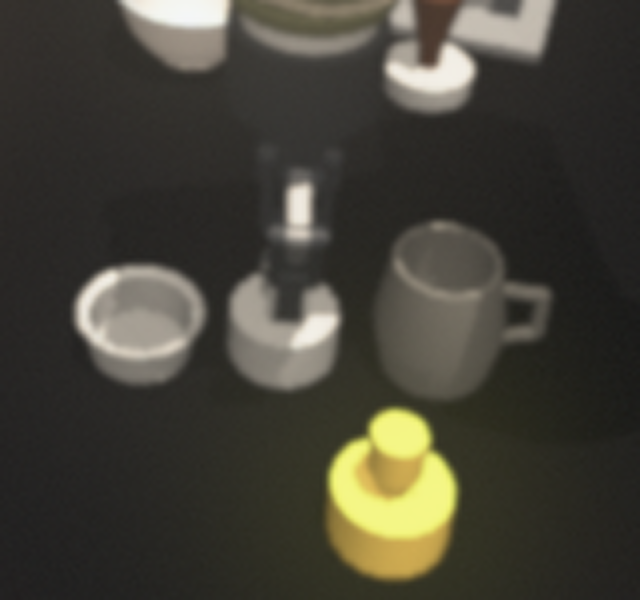

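{"fn": "arm_command", "kwargs": {"hand": [1, 1, 1, 1, 1, 1, 1], "slide": [[0, -0.02, 0], [0, -0.06, 0], [0, -0.11, 0], [0, -0.16, 0], [0, -0.21, 0], [0, -0.21, 0], [0, -0.21, 0]], "twist": [0, 0, 0, 0, 0, 0, 0]}}

```text
t: 8.9
position: [507.7, 178.0, 261.8]
orientation: [0.0, -0.707, 0.707, 0.0]
force: [-0.2, -0.4, -6.2]
finger_gap: 0.284
```

Run:
```python
from h import *
show()
s=viewer.read_camera("side")
crop(s,180,30,380,340,2,"pics/s8.png")
plan(s2w(-52.6,0,262),np.degrees(YAW)+90)
```

```text
t 8.9 st [-54.7 377.6 261.8] w [507.7 178.  261.8] F [-0.2 -0.4 -6.2] jaw -90.0 gap 0.284 tilt [-0.001 -0.    -1.   ] q [ 0.12  0.35  1.3  -0.    1.49  1.69]
slide [ 0.0986 -0.001   0.3643] twist 0.344914622002224 dist 377.3642627955199
```

View pics/s8.png

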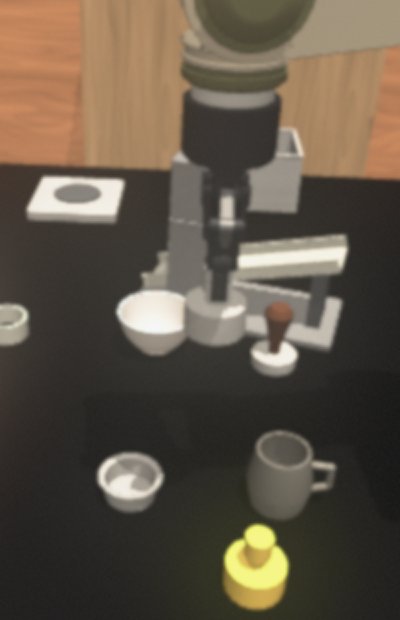

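{"fn": "arm_command", "kwargs": {"hand": [1, 1, 1, 1, 1, 1, 1, 1, 1, 1, 1], "slide": [[0.01, 0, 0.037], [0.02, 0, 0.074], [0.03, 0, 0.111], [0.04, 0, 0.148], [0.05, 0, 0.185], [0.06, 0, 0.222], [0.07, 0, 0.259], [0.08, 0, 0.296], [0.09, 0, 0.333], [0.099, 0, 0.364], [0.099, 0, 0.364]], "twist": [0.345, 0.345, 0.345, 0.345, 0.345, 0.345, 0.345, 0.345, 0.345, 0.345, 0.345]}}

```text
t: 10.05
position: [407.8, -188.6, 259.9]
orientation: [0.095, 0.701, -0.7, -0.099]
force: [0.4, -0.5, -6.1]
finger_gap: 0.282
```

Run:
```python
from h import *
show()
s=viewer.read_camera("side");t=viewer.read_camera("top")
crop(s,180,10,380,210,4,"pics/s9.png");crop(t,270,130,430,300,4,"pics/t9.png")
plan(s2w(-52.6,0,152),np.degrees(YAW)+90)
```

```text
t 10.05 st [-52.9  -2.5 259.9] w [ 407.8 -188.6  259.9] F [ 0.4 -0.5 -6.1] jaw -105.8 gap 0.282 tilt [-0.004  0.002 -1.   ] q [-0.7   0.2   1.53 -0.    1.42  1.15]
slide [-0.0009  0.1083  0.0006] twist -0.0022566618301678117 dist 108.33351591916994
```

View pics/s9.png

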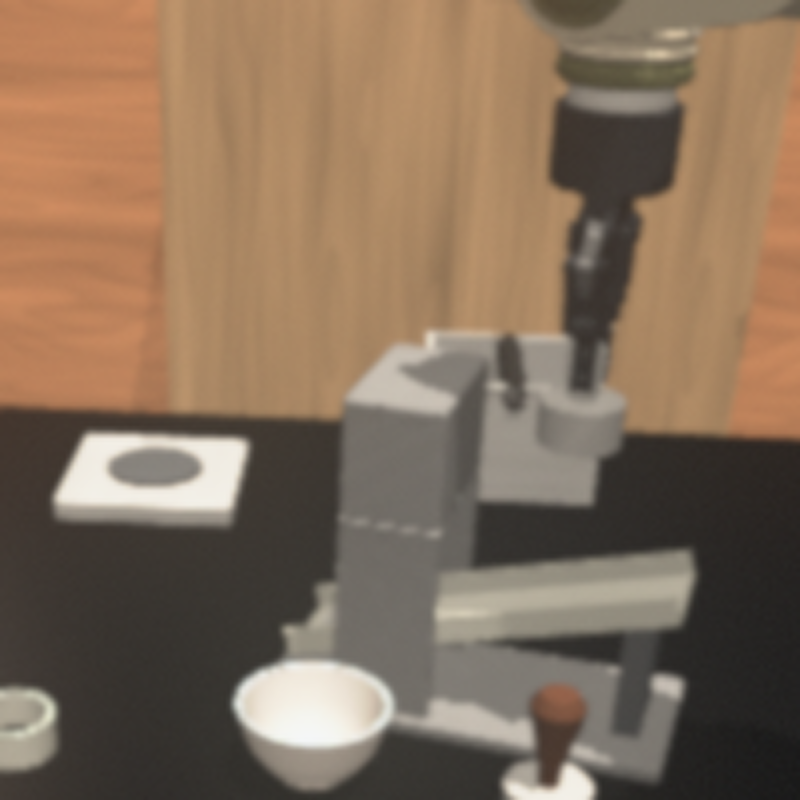

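View pics/t9.png

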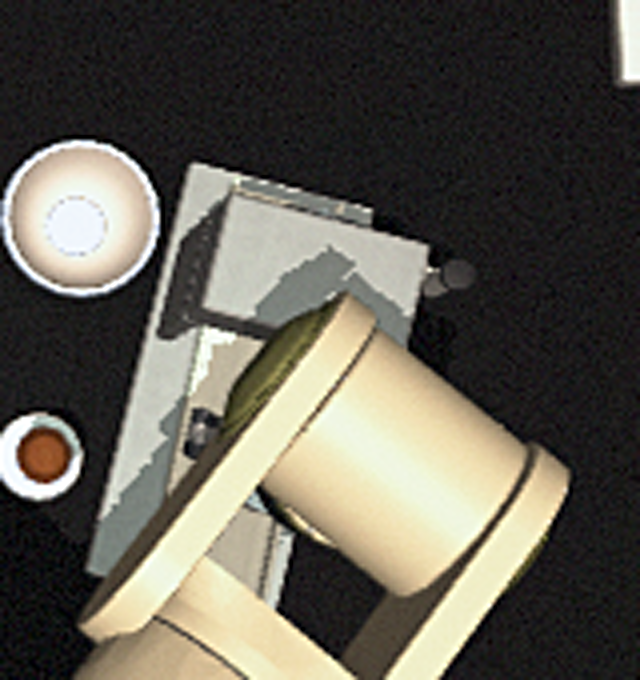

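{"fn": "arm_command", "kwargs": {"hand": [1, 1, 1, 1, 1, 1], "slide": [[0, 0.04, 0], [0, 0.075, 0], [0, 0.1, 0.001], [0, 0.105, 0.001], [0, 0.105, 0.001], [0, 0.105, 0.001]], "twist": [0, 0, 0, 0, 0, 0]}}

```text
t: 10.75
position: [409.5, -186.8, 158.3]
orientation: [-0.096, -0.7, 0.701, 0.095]
force: [0.6, -0.4, -4.9]
finger_gap: 0.286
```

Run:
```python
from h import *
show()
s=viewer.read_camera("side");t=viewer.read_camera("top")
show()
crop(s,220,50,380,200,5,"pics/s10.png")
```

```text
t 10.75 st [-51.7  -0.3 158.3] w [ 409.5 -186.8  158.3] F [ 0.6 -0.4 -4.9] jaw -105.5 gap 0.286 tilt [ 0.001 -0.001 -1.   ] q [-0.69  0.31  1.71  0.    1.13  1.15]
t 10.85 st [-51.7  -0.5 158.5] w [ 409.5 -187.   158.5] F [ 1.8  0.7 -4.8] jaw -105.5 gap 0.287 tilt [ 0.002 -0.001 -1.   ] q [-0.69  0.3   1.71  0.    1.13  1.15]
```

View pics/s10.png

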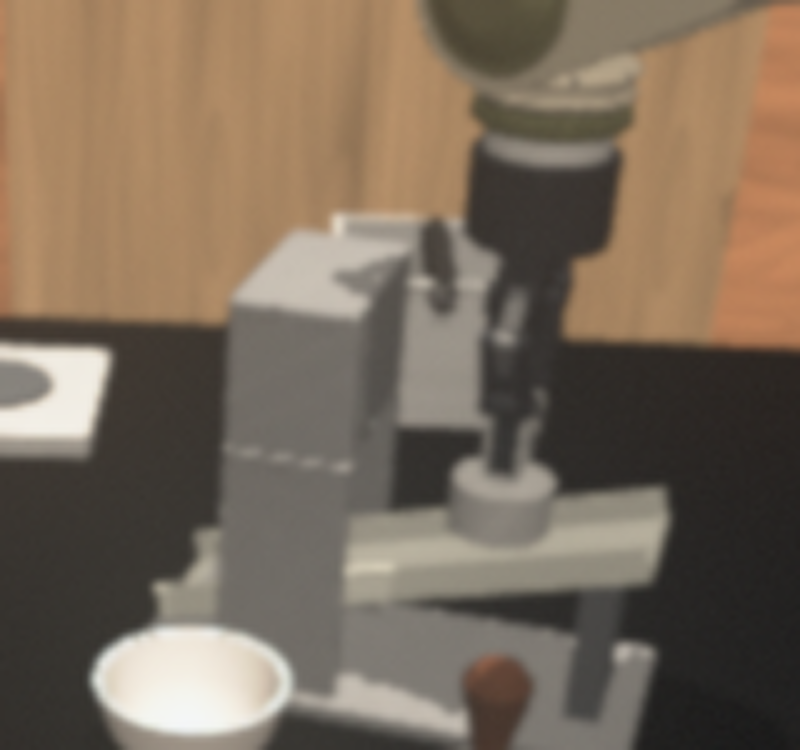

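{"fn": "arm_command", "kwargs": {"hand": [1, 1, 1, 1, 1], "slide": [[0, 0.003, 0], [0, 0.006, 0], [0, 0.008, 0], [0, 0.01, 0], [0, 0.01, 0]], "twist": [0, 0, 0, 0, 0]}}

```text
t: 11.35
position: [409.2, -187.1, 147.7]
orientation: [-0.096, -0.701, 0.701, 0.095]
force: [0.8, 0.8, 0.9]
finger_gap: 0.282
```

Run:
```python
from h import *
show()
```

```text
t 11.35 st [-51.9  -0.6 147.7] w [ 409.2 -187.1  147.7] F [0.8 0.8 0.9] jaw -105.5 gap 0.282 tilt [ 0.001 -0.    -1.   ] q [-0.69  0.32  1.72  0.    1.1   1.15]
```

{"fn": "arm_command", "kwargs": {"hand": [1, 1, 1], "slide": [[0, 0.002, 0], [0, 0.004, 0], [0, 0.004, 0]], "twist": [0, 0, 0]}}

```text
t: 11.65
position: [411.3, -188.2, 145.7]
orientation: [-0.098, -0.699, 0.702, 0.093]
force: [6.2, 1.0, 15.8]
finger_gap: 0.285
```

Run:
```python
from h import *
show()
s=viewer.read_camera("side")
crop(s,220,50,380,200,5,"pics/s11.png")
```

```text
t 11.65 st [-49.6  -1.1 145.7] w [ 411.3 -188.2  145.7] F [ 6.2  1.  15.8] jaw -105.6 gap 0.285 tilt [ 0.007 -0.004 -1.   ] q [-0.69  0.32  1.73  0.    1.08  1.15]
```

View pics/s11.png

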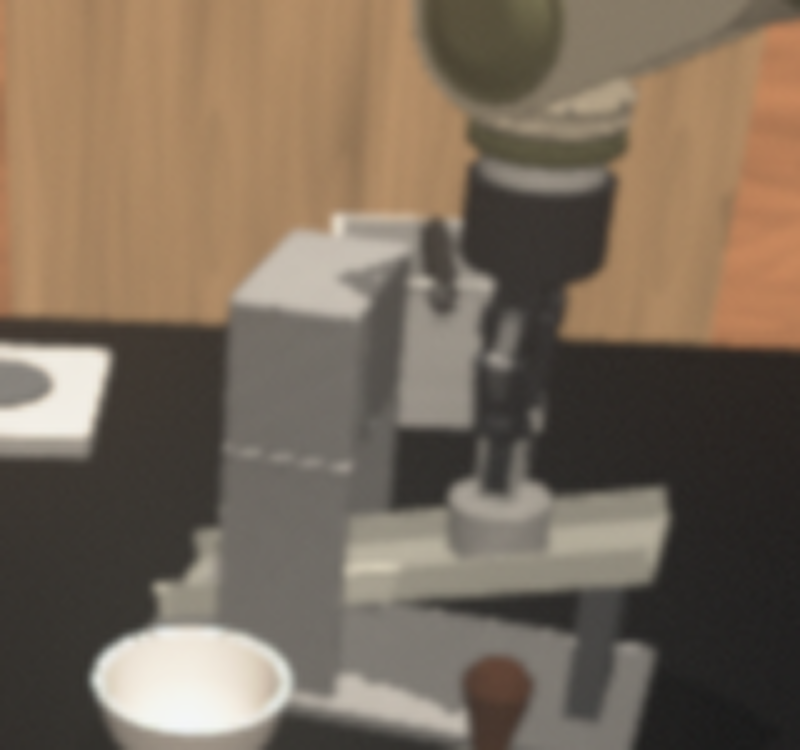

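{"fn": "arm_command", "kwargs": {"hand": [0.6, 0, -0.5, -1, -1, -1, -1, -1, -1], "slide": [[0, -0.003, 0], [0, -0.003, 0], [0, -0.003, 0], [0, -0.003, 0], [0, -0.003, 0], [0, -0.05, 0], [0, -0.1, 0], [0, -0.1, 0], [0, -0.1, 0]], "twist": [0, 0, 0, 0, 0, 0, 0, 0, 0]}}

```text
t: 12.6
position: [409.0, -187.0, 243.9]
orientation: [-0.096, -0.7, 0.701, 0.095]
force: [-0.6, -0.3, -0.5]
finger_gap: 0.997
```

Run:
```python
from h import *
show()
s=viewer.read_camera("side");t=viewer.read_camera("top")
crop(s,220,50,380,200,5,"pics/s12.png");crop(t,270,150,430,300,5,"pics/t12.png")
```

```text
t 12.6 st [-52.2  -0.5 243.9] w [ 409.  -187.   243.9] F [-0.6 -0.3 -0.5] jaw -105.5 gap 0.997 tilt [ 0.001 -0.001 -1.   ] q [-0.69  0.21  1.57 -0.    1.37  1.15]
```

View pics/s12.png

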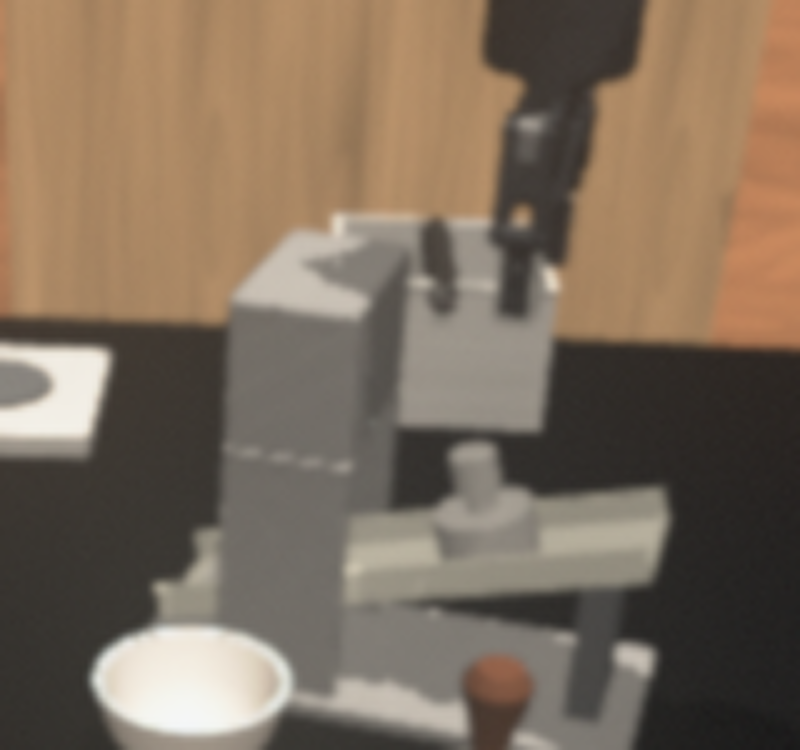

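View pics/t12.png

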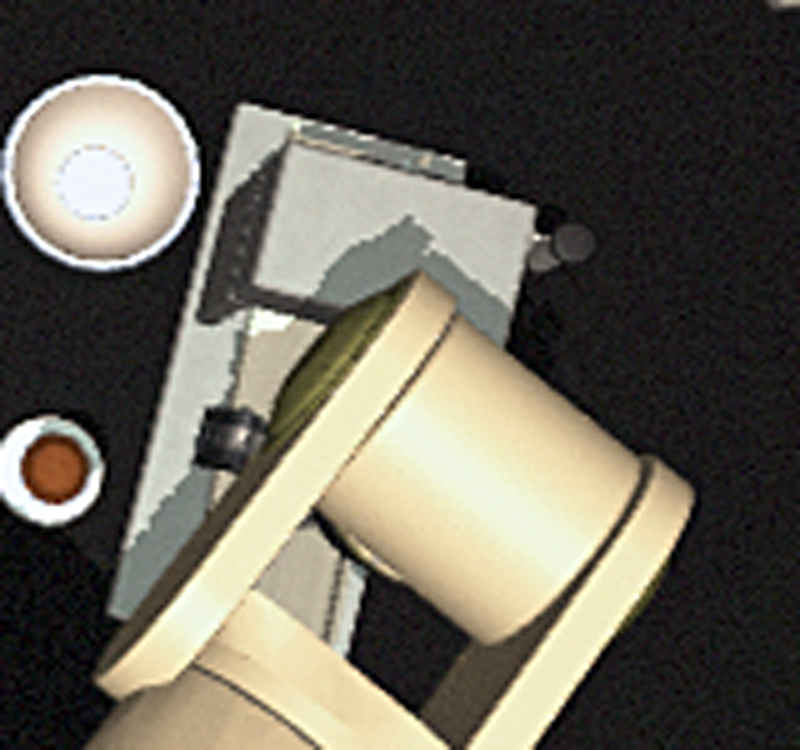

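{"fn": "arm_command", "kwargs": {"hand": [-0.18, -0.18, -0.18, -0.18, -0.18, -0.18], "slide": [[0.03, -0.02, 0], [0.06, -0.02, 0], [0.074, -0.02, 0], [0.074, -0.02, 0], [0.074, -0.02, 0], [0.074, -0.02, 0]], "twist": [-0.2, -0.4, -0.6, -0.8, -1, -1]}}

```text
t: 13.3
position: [337.2, -166.8, 262.2]
orientation: [-0.182, 0.684, -0.683, 0.181]
force: [-1.2, -0.9, 0.4]
finger_gap: 0.589
```

{"fn": "arm_command", "kwargs": {"hand": [-0.18, -0.18, -0.18, -0.18, -0.18, -0.18, -0.18], "slide": [[0, 0, 0], [0, 0, 0], [0, 0, 0], [0, 0, 0], [0, 0, 0], [0, 0, 0], [0, 0, 0]], "twist": [-0.2, -0.4, -0.6, -0.8, -1, -1, -1]}}

```text
t: 14.0
position: [337.3, -166.8, 262.2]
orientation: [-0.428, 0.564, -0.562, 0.428]
force: [0.2, 0.2, -0.6]
finger_gap: 0.589
```

Run:
```python
from h import *
show()
s=viewer.read_camera("side");t=viewer.read_camera("top")
crop(s,220,50,380,200,5,"pics/s13.png");crop(t,270,150,430,300,5,"pics/t13.png")
a=np.radians(16)
for xb in (-60,-50,-40,-30):
    zb=112-(xb+139)*77/269
    k=s2w(xb+64*np.sin(a),0,zb+64*np.cos(a)); d=s2w(xb+30*np.sin(a),0,zb+30*np.cos(a))
    ps=(np.array(proj(s,k))-[220,50])*5; pt=(np.array(proj(t,k))-[270,150])*5
    print(xb,ps.round(),pt.round(),((np.array(proj(s,d))-[220,50])*5).round())
```

```text
t 14.0 st [-126.6   -0.3  262.2] w [ 337.3 -166.8  262.2] F [ 0.2  0.2 -0.6] jaw -15.5 gap 0.589 tilt [-0.002  0.002 -1.   ] q [-0.78  0.06  1.69 -0.    1.4  -0.51]
-60 [487. 447.] [314. 458.] [497. 504.]
-50 [468. 449.] [318. 438.] [479. 505.]
-40 [449. 451.] [322. 419.] [460. 507.]
-30 [431. 453.] [326. 399.] [442. 509.]
```

View pics/s13.png

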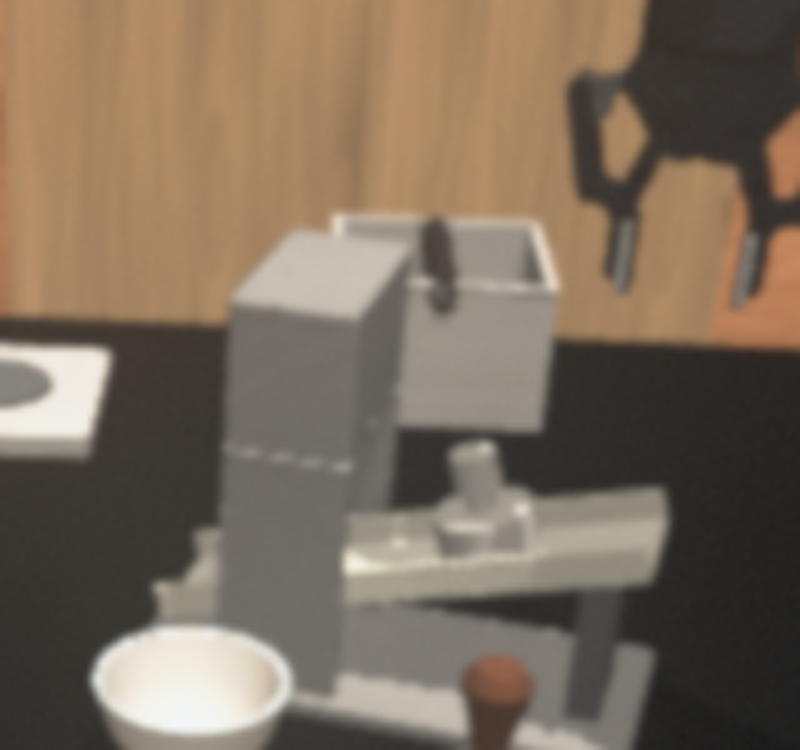

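View pics/t13.png

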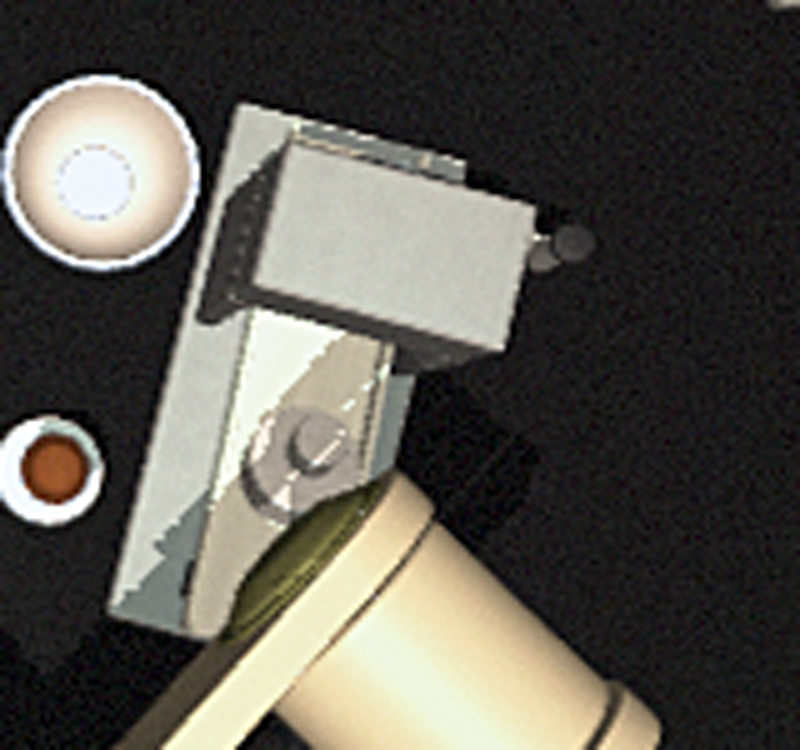

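Run:
```python
from h import *
st=manip.get_state();show()
s=viewer.read_camera("side")
n=np.array([-s_,c_,0]); tc=w2s(st["position"])
def onplane(u,v,y=0):
    o,d=ray(s,u,v); p0=s2w(0,y,0); return w2s(o+d*(((p0-o)@n)/(d@n)))
for nm,a in dict(tipbot=(620,292),tipin=(637,250),tipout=(605,280),elbowout=(578,195),knout=(568,90),kntop=(585,72),shoulder=(640,70),bodyL=(630,85),bodyLbot=(655,150)).items():
    p=onplane(220+a[0]/5,50+a[1]/5,tc[1]); print(nm,(p-tc).round(0))
crop(s,320,30,420,130,6,"pics/s14.png")
```

```text
t 14.1 st [-126.4   -0.4  262.6] w [ 337.5 -166.9  262.6] F [-0.  -0.5  0.6] jaw -15.6 gap 0.589 tilt [-0.001  0.001 -1.   ] q [-0.78  0.06  1.69  0.    1.4  -0.5 ]
tipbot [ 26.   0. -16.]
tipin [21.  0.  6.]
tipout [ 35.   0. -11.]
elbowout [54.  0. 30.]
knout [65.  0. 80.]
kntop [58.  0. 90.]
shoulder [33.  0. 93.]
bodyL [36.  0. 86.]
bodyLbot [20.  0. 56.]
```

View pics/s14.png

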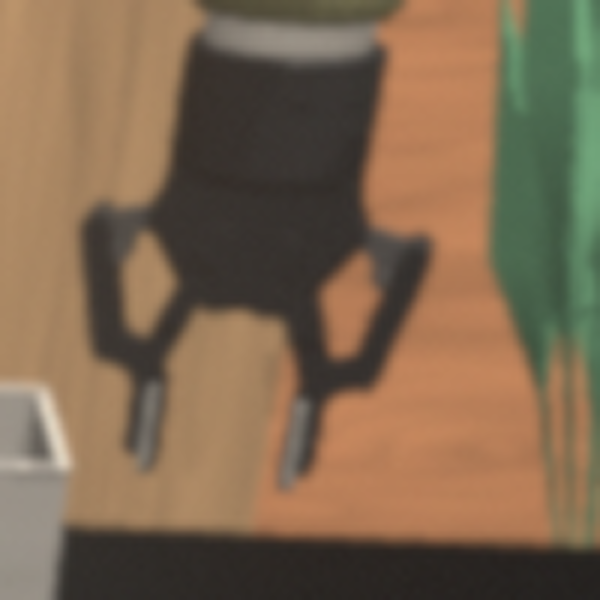

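{"fn": "arm_command", "kwargs": {"hand": [1, 1, 1, 1, 1, 1], "slide": [[0, 0.03, 0.014], [0, 0.07, 0.014], [0, 0.11, 0.014], [0, 0.13, 0.014], [0, 0.133, 0.014], [0, 0.133, 0.014]], "twist": [0, 0, 0, 0, 0, 0]}}

```text
t: 14.75
position: [351.2, -170.9, 130.5]
orientation: [-0.428, 0.563, -0.563, 0.428]
force: [-1.0, 0.1, 0.8]
finger_gap: 0.003
```

Run:
```python
from h import *
show()
s=viewer.read_camera("side");t=viewer.read_camera("top")
crop(s,240,30,400,180,5,"pics/s15.png");crop(t,270,150,430,300,5,"pics/t15.png")
```

```text
t 14.75 st [-112.1   -0.6  130.5] w [ 351.2 -170.9  130.5] F [-1.   0.1  0.8] jaw -15.6 gap 0.003 tilt [-0.  0. -1.] q [-0.76  0.26  1.9   0.    0.99 -0.49]
```

View pics/s15.png

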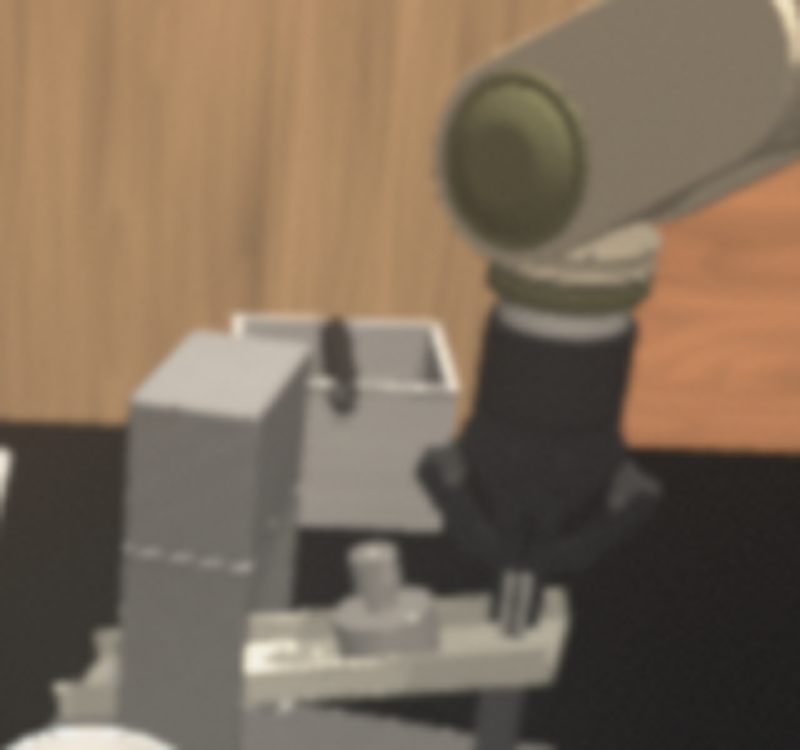

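{"fn": "arm_command", "kwargs": {"hand": [1, 1, 1, 1], "slide": [[0, 0.002, 0.008], [0, 0.005, 0.018], [0, 0.007, 0.026], [0, 0.01, 0.034]], "twist": [0, 0, 0, 0]}}

```text
t: 15.25
position: [384.7, -180.2, 120.3]
orientation: [0.428, -0.563, 0.563, -0.428]
force: [-1.7, 1.2, 2.9]
finger_gap: 0.002
```

{"fn": "arm_command", "kwargs": {"hand": [1, 1], "slide": [[0, 0.001, 0.004], [0, 0.002, 0.008]], "twist": [0, 0]}}

```text
t: 15.45
position: [391.8, -182.0, 118.0]
orientation: [-0.428, 0.563, -0.563, 0.428]
force: [-1.5, 1.3, 0.1]
finger_gap: 0.003
```

{"fn": "arm_command", "kwargs": {"hand": [1, 1], "slide": [[0, 0.001, 0.004], [0, 0.002, 0.008]], "twist": [0, 0]}}

```text
t: 15.65
position: [399.5, -184.2, 116.2]
orientation: [-0.428, 0.563, -0.563, 0.428]
force: [-1.2, -0.3, -0.0]
finger_gap: 0.003
```

Run:
```python
from h import *
show()
s=viewer.read_camera("side")
crop(s,240,30,400,180,5,"pics/s16.png")
```

```text
t 15.65 st [-62.1  -0.4 116.2] w [ 399.5 -184.2  116.2] F [-1.2 -0.3 -0. ] jaw -15.5 gap 0.003 tilt [-0.  0. -1.] q [-0.7   0.35  1.79  0.    1.   -0.43]
```

View pics/s16.png

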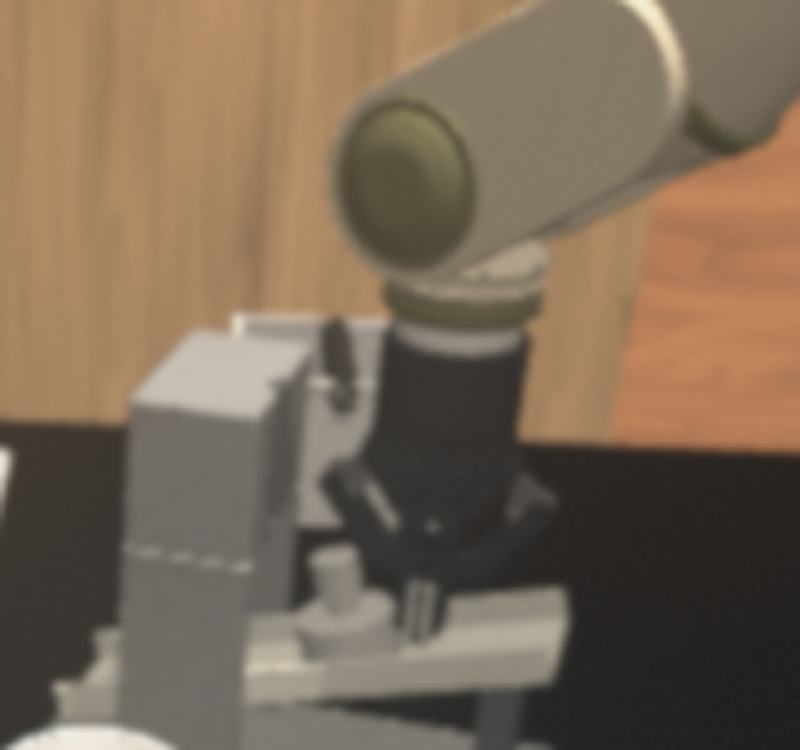

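{"fn": "arm_command", "kwargs": {"hand": [1, 1], "slide": [[0, -0.014, -0.045], [0, -0.028, -0.09]], "twist": [0, 0]}}

```text
t: 15.9
position: [311.9, -159.8, 144.1]
orientation: [-0.428, 0.563, -0.562, 0.428]
force: [0.1, -1.4, 1.1]
finger_gap: 0.001
```

Run:
```python
from h import *
show(); st=manip.get_state()
from numpy.linalg import norm
print(st["dq"].round(2))
```

```text
t 15.9 st [-153.    -0.4  144.1] w [ 311.9 -159.8  144.1] F [ 0.1 -1.4  1.1] jaw -15.5 gap 0.001 tilt [-0.001  0.001 -1.   ] q [-0.82  0.17  1.97 -0.    1.01 -0.55]
[-0.64 -1.    0.84 -0.01  0.14 -0.63]
```

{"fn": "arm_command", "kwargs": {"hand": [1], "slide": [[0, 0, 0]], "twist": [0]}}

```text
t: 16.0
position: [309.5, -158.3, 145.2]
orientation: [-0.428, 0.563, -0.563, 0.427]
force: [0.3, 0.2, 0.0]
finger_gap: 0.001
```

Run:
```python
from h import *
show(); st=manip.get_state()
print(st["dq"].round(2))
s=viewer.read_camera("side");t=viewer.read_camera("top")
crop(s,240,30,400,180,5,"pics/s17.png");crop(t,270,150,430,300,5,"pics/t17.png")
```

```text
t 16.0 st [-155.7    0.5  145.2] w [ 309.5 -158.3  145.2] F [0.3 0.2 0. ] jaw -15.6 gap 0.001 tilt [-0.  0. -1.] q [-0.82  0.16  1.97 -0.    1.01 -0.55]
[ 0.03  0.08 -0.11  0.01 -0.04  0.05]
```

View pics/t17.png

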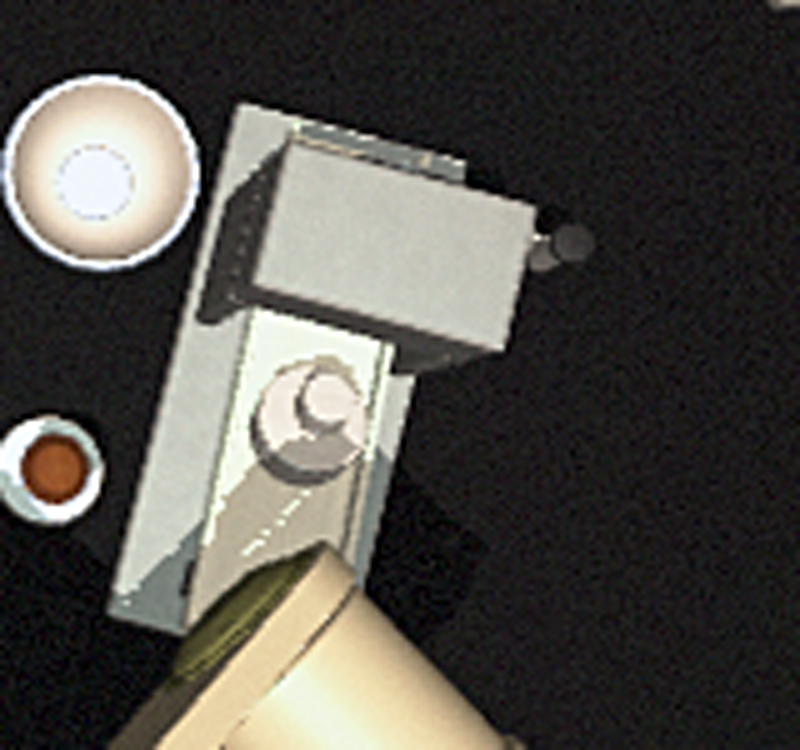

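{"fn": "arm_command", "kwargs": {"hand": [-1, -1, -1, -1, -1, -1], "slide": [[0, -0.03, 0], [0, -0.05, 0], [0, -0.05, 0.03], [0, -0.05, 0.06], [0, -0.05, 0.08], [0, -0.05, 0.08]], "twist": [0.19, 0.38, 0.57, 0.76, 0.95, 1]}}

```text
t: 16.7
position: [392.7, -182.7, 193.8]
orientation: [0.178, -0.684, 0.684, -0.179]
force: [-0.3, -0.3, 1.3]
finger_gap: 0.991
```

{"fn": "arm_command", "kwargs": {"hand": [-1, -1, -1, -1, -1, -1, -1], "slide": [[0, 0, 0], [0, 0, 0], [0, 0, 0], [0, 0, 0], [0, 0, 0], [0, 0, 0], [0, 0, 0]], "twist": [0.19, 0.38, 0.57, 0.76, 0.95, 1, 1]}}

```text
t: 17.4
position: [390.7, -181.9, 194.0]
orientation: [0.096, 0.701, -0.701, -0.095]
force: [-0.8, -0.2, -0.7]
finger_gap: 0.998
```

Run:
```python
from h import *
show(); st=manip.get_state()
s=viewer.read_camera("side");t=viewer.read_camera("top")
crop(s,240,30,400,180,5,"pics/s18.png")
# knob top centre by two-view check
a=np.radians(16)
for xb in (-36,-32,-28,-24):
    zb=112-(xb+139)*77/269
    k=s2w(xb+64*np.sin(a),0,zb+64*np.cos(a))
    print(xb,((np.array(proj(s,k))-[240,30])*5).round(),((np.array(proj(t,k))-[270,150])*5).round())
plan(s2w(-25,0,180),np.degrees(YAW)+90)
```

```text
t 17.4 st [-71.2  -0.6 194. ] w [ 390.7 -181.9  194. ] F [-0.8 -0.2 -0.7] jaw -105.5 gap 0.998 tilt [ 0.  0. -1.] q [-0.71  0.23  1.7   0.    1.21  1.13]
-36 [342. 551.] [324. 411.]
-32 [335. 552.] [325. 403.]
-28 [327. 553.] [327. 395.]
-24 [320. 554.] [328. 387.]
slide [-0.0465  0.0141 -0.0004] twist 0.002117425842288867 dist 48.6301348237753
```

View pics/s18.png

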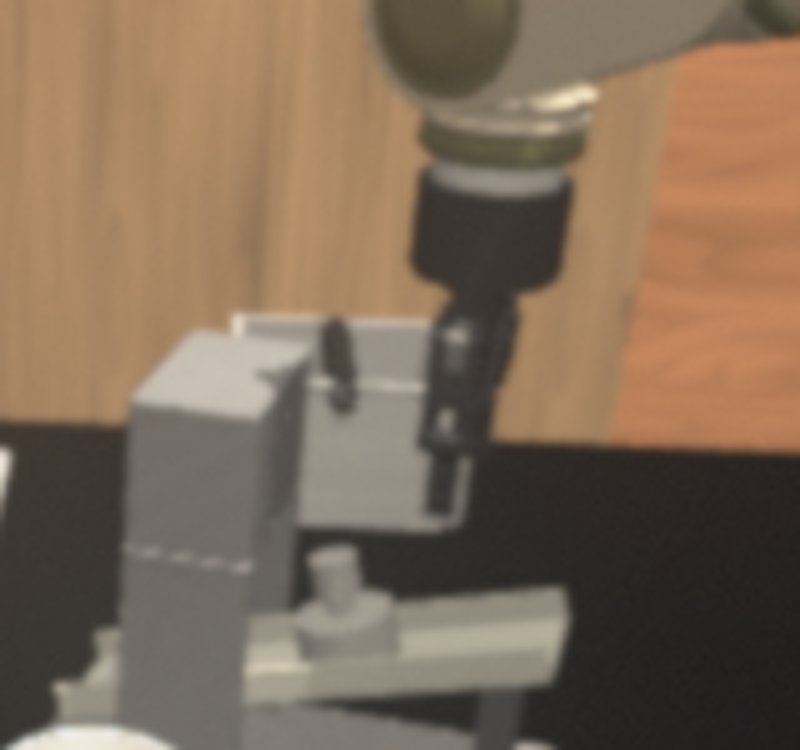

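{"fn": "arm_command", "kwargs": {"hand": [-1, -1, -1, -1, -1, -1, 1, 1, 1, 1, 1, 1], "slide": [[-0.02, 0, 0], [-0.04, 0, 0], [-0.046, 0.02, 0], [-0.046, 0.045, 0], [-0.046, 0.063, 0], [-0.046, 0.063, 0], [-0.046, 0.063, 0], [-0.046, 0.063, 0], [-0.046, 0.063, 0], [-0.046, 0.063, 0], [-0.046, 0.063, 0], [-0.046, 0.063, 0]], "twist": [0, 0, 0, 0, 0, 0, 0, 0, 0, 0, 0, 0]}}

```text
t: 18.7
position: [434.3, -194.0, 132.1]
orientation: [-0.096, -0.7, 0.701, 0.095]
force: [-1.1, 1.7, 5.3]
finger_gap: 0.265
```

Run:
```python
from h import *
show()
s=viewer.read_camera("side")
crop(s,240,30,400,180,5,"pics/s19.png")
```

```text
t 18.7 st [-25.9  -0.6 132.1] w [ 434.3 -194.   132.1] F [-1.1  1.7  5.3] jaw -105.5 gap 0.265 tilt [ 0.001 -0.001 -1.   ] q [-0.67  0.38  1.68  0.    1.08  1.17]
```

View pics/s19.png

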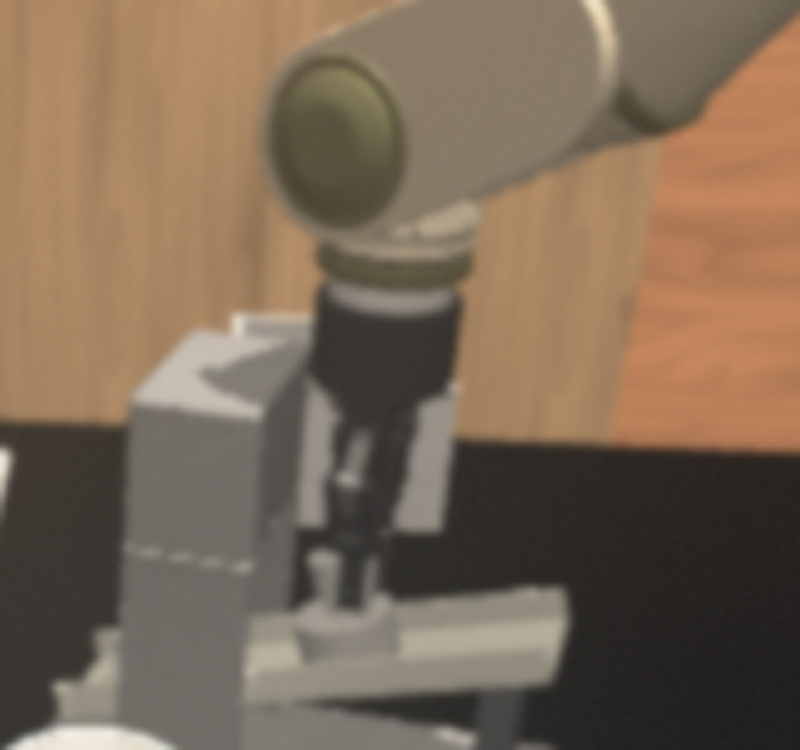

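{"fn": "arm_command", "kwargs": {"hand": [1, 1, 1, 1, 1, 1, 1], "slide": [[0.01, -0.003, 0], [0.022, -0.0065, 0], [0.035, -0.01, 0], [0.05, -0.0145, 0], [0.062, -0.018, 0], [0.07, -0.02, 0], [0.07, -0.02, 0]], "twist": [0, 0, 0, 0, 0, 0, 0]}}

```text
t: 19.45
position: [366.1, -175.2, 152.4]
orientation: [-0.096, -0.7, 0.701, 0.095]
force: [-3.8, 1.8, 13.3]
finger_gap: 0.265
```

Run:
```python
from h import *
show()
s=viewer.read_camera("side")
crop(s,240,30,400,180,5,"pics/s20.png")
```

```text
t 19.45 st [-96.7  -0.7 152.4] w [ 366.1 -175.2  152.4] F [-3.8  1.8 13.3] jaw -105.5 gap 0.265 tilt [ 0.001 -0.001 -1.   ] q [-0.74  0.24  1.83 -0.    1.07  1.1 ]
```

View pics/s20.png

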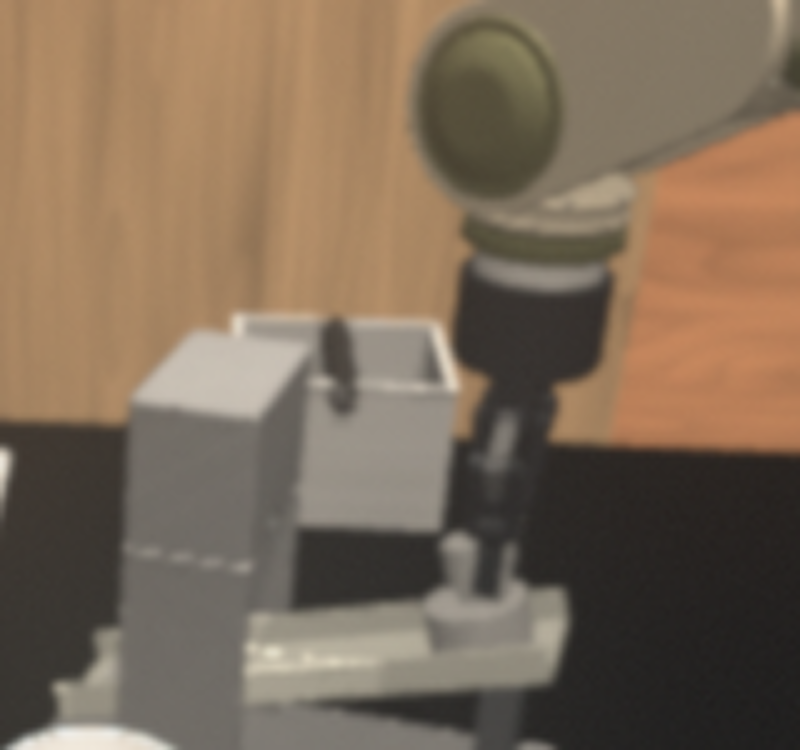

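{"fn": "arm_command", "kwargs": {"hand": [0, -1, -1, -1, -1, -1, -1, -1, -1, -1, -1, -1], "slide": [[0, 0, 0], [0, 0, 0], [0, 0, 0], [0, -0.03, 0], [0, -0.07, 0], [0.02, -0.07, 0.02], [0.046, -0.07, 0.044], [0.046, -0.07, 0.044], [0.046, -0.03, 0.044], [0.046, 0.005, 0.044], [0.046, 0.022, 0.044], [0.046, 0.022, 0.044]], "twist": [0, 0, 0, 0, 0, 0.11, 0.11, 0.11, 0.11, 0.11, 0.11, 0.11]}}

```text
t: 20.7
position: [310.0, -204.1, 127.6]
orientation: [0.124, 0.697, -0.695, -0.127]
force: [-0.6, -0.0, -0.2]
finger_gap: 1.004
```

Run:
```python
from h import *
show()
s=viewer.read_camera("side");t=viewer.read_camera("top")
crop(s,240,30,400,180,5,"pics/s21.png");crop(t,270,150,430,300,5,"pics/t21.png")
```

```text
t 20.7 st [-143.   -43.6  127.6] w [ 310.  -204.1  127.6] F [-0.6 -0.  -0.2] jaw -110.5 gap 1.004 tilt [-0.003  0.004 -1.   ] q [-0.9   0.23  1.94  0.    0.97  1.02]
```

View pics/s21.png

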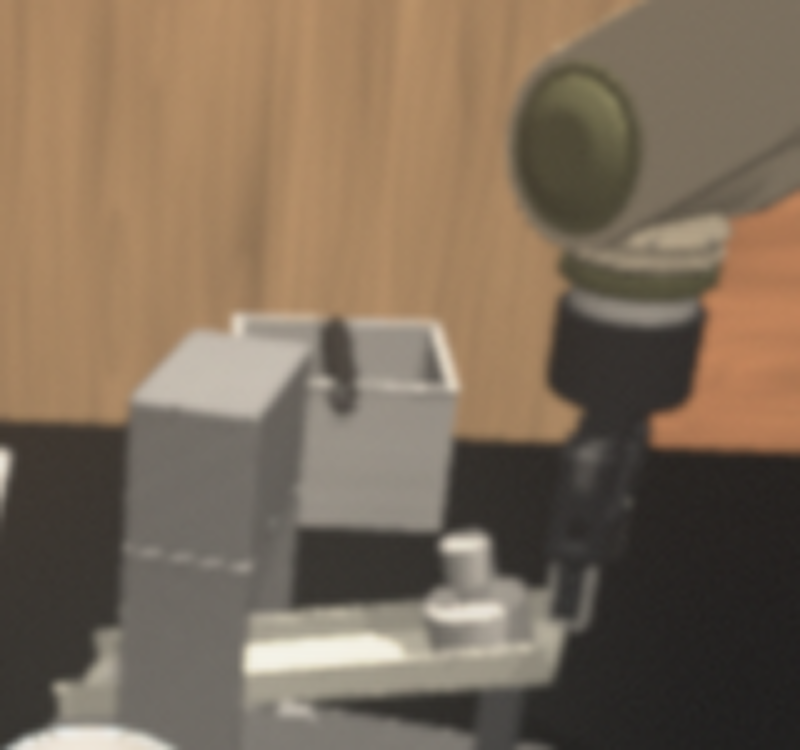

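View pics/t21.png

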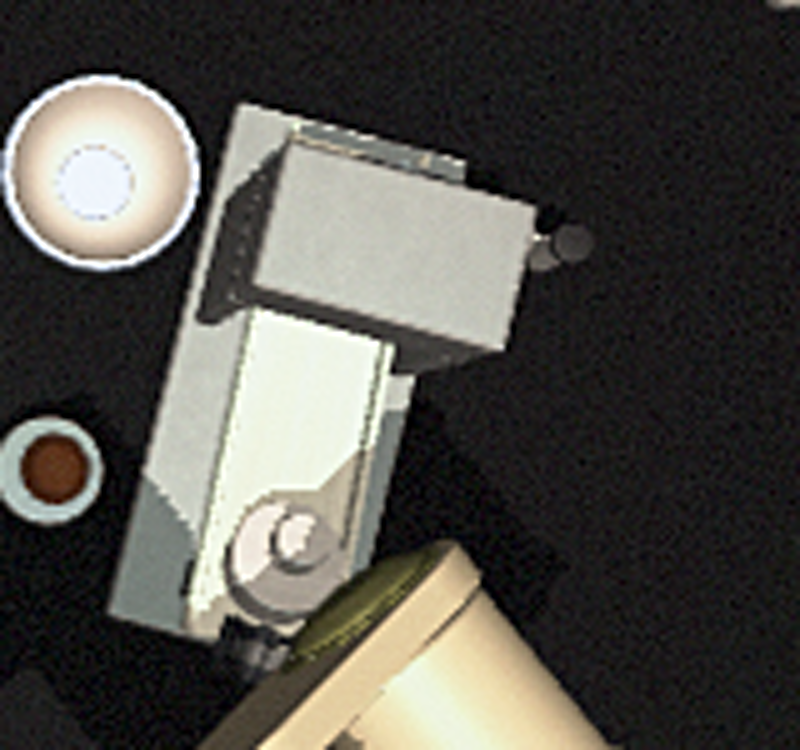

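{"fn": "arm_command", "kwargs": {"hand": [-1, -1, -1, -1], "slide": [[0, -0.002, 0], [-0.0287, 0.0063, -0.0025], [-0.0574, 0.0145, -0.005], [-0.0574, 0.0145, -0.005]], "twist": [0, 0, 0, 0]}}

```text
t: 21.2
position: [368.4, -221.7, 115.3]
orientation: [-0.126, -0.695, 0.696, 0.124]
force: [-0.4, 0.0, -0.0]
finger_gap: 1.0
```

Run:
```python
from h import *
show()
s=viewer.read_camera("side");t=viewer.read_camera("top")
crop(s,240,30,400,180,5,"pics/s22.png");crop(t,270,150,430,300,5,"pics/t22.png")
```

```text
t 21.2 st [-82.  -44.9 115.3] w [ 368.4 -221.7  115.3] F [-0.4  0.  -0. ] jaw -110.4 gap 1.0 tilt [ 0.002 -0.002 -1.   ] q [-0.82  0.34  1.82  0.    0.98  1.11]
```

View pics/s22.png

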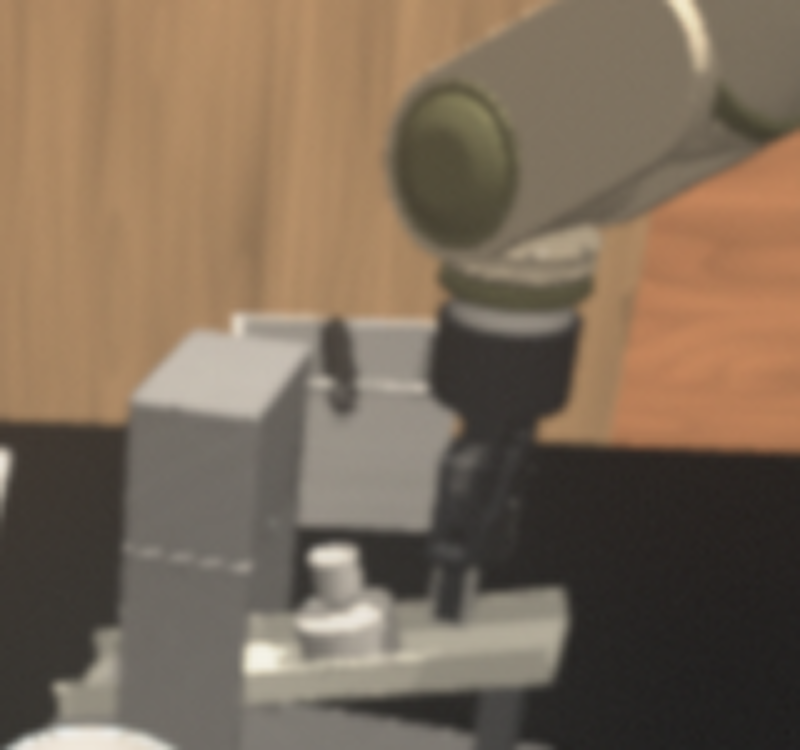

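View pics/t22.png

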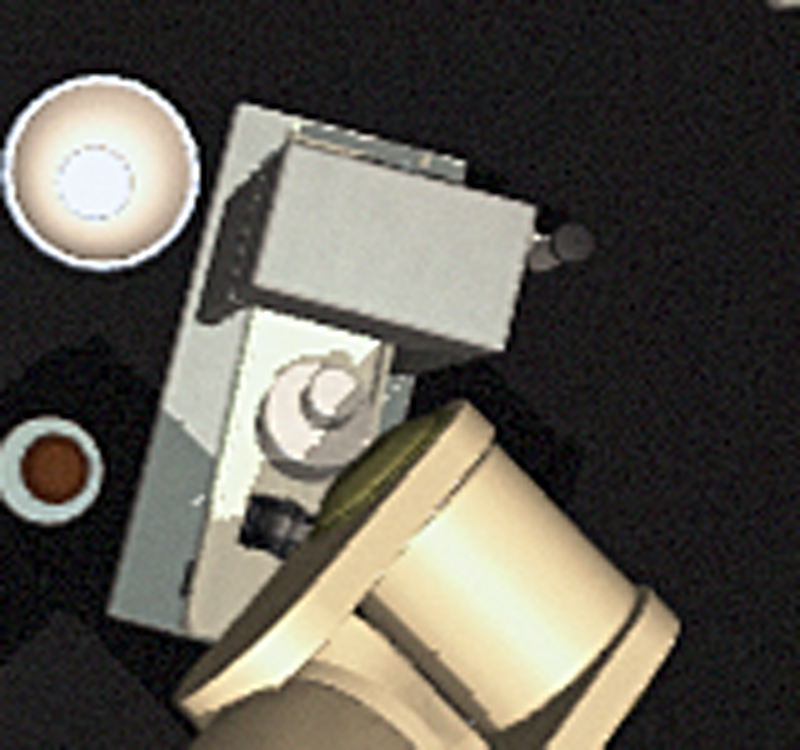

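{"fn": "arm_command", "kwargs": {"hand": [-1, -1, -1, -1, -1, -1, -1, -1], "slide": [[0.01, -0.03, 0.01], [0.01, -0.065, 0.02], [-0.01, -0.065, 0.0396], [-0.0406, -0.065, 0.0396], [-0.0406, -0.065, 0.0396], [-0.0406, -0.03, 0.0396], [-0.0406, -0.005, 0.0396], [-0.0406, -0.005, 0.0396]], "twist": [0, 0, 0.19, 0.38, 0.38, 0.38, 0.38, 0.38]}}

```text
t: 22.1
position: [388.3, -270.3, 118.1]
orientation: [0.226, 0.671, -0.669, -0.229]
force: [0.5, 0.8, 1.2]
finger_gap: 1.001
```

Run:
```python
from h import *
show()
t=viewer.read_camera("top");crop(t,270,150,430,300,5,"pics/t23.png")
s=viewer.read_camera("side");crop(s,240,30,400,180,5,"pics/s23.png")
plan(s2w(-25,-88,120)); plan(s2w(-20,-88,120))
```

```text
t 22.1 st [-49.8 -86.4 118.1] w [ 388.3 -270.3  118.1] F [0.5 0.8 1.2] jaw -127.5 gap 1.001 tilt [-0.004  0.004 -1.   ] q [-0.86  0.4   1.7  -0.    1.05  1.37]
slide [-0.0216  0.0008 -0.0081] twist None dist 23.063044317858516
slide [-0.0262  0.0008 -0.01  ] twist None dist 28.0590320426108
```

View pics/s23.png

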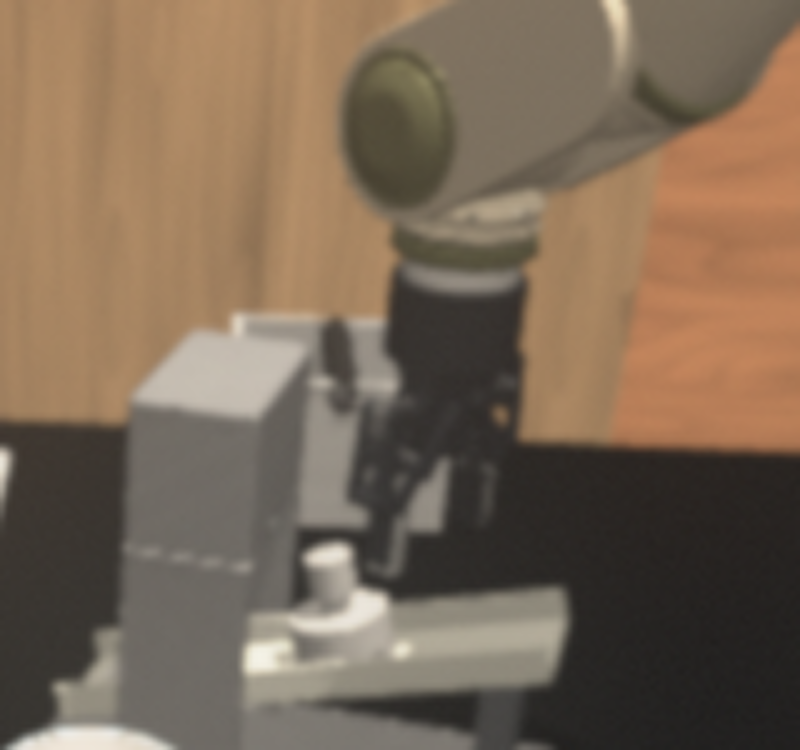

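View pics/t23.png

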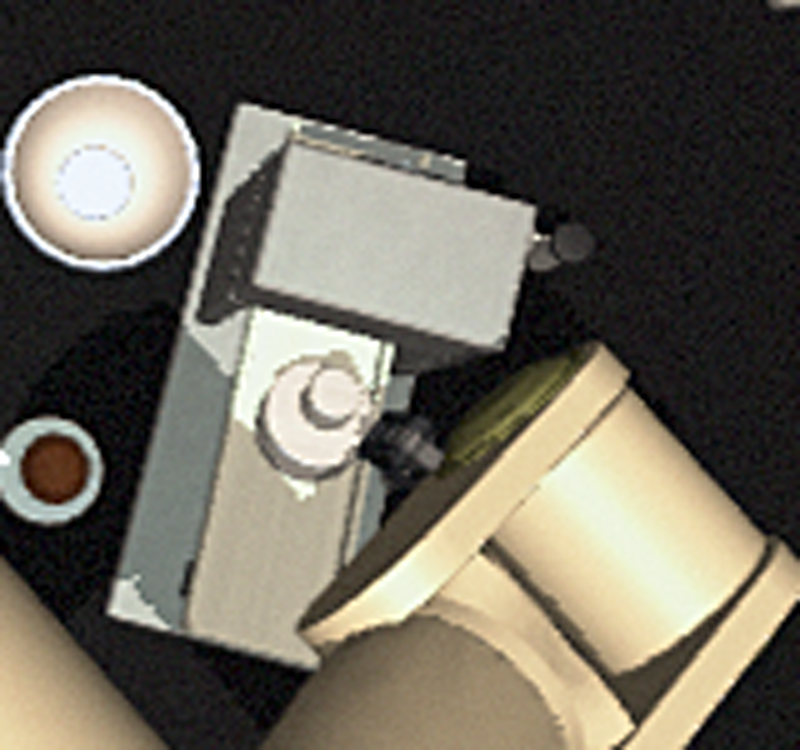

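{"fn": "arm_command", "kwargs": {"hand": [-1, -1, -1, -1, -1], "slide": [[-0.006, 0, -0.003], [-0.012, 0, -0.006], [-0.016, 0, -0.008], [-0.018, 0, -0.008], [-0.018, 0, -0.008]], "twist": [0, 0, 0, 0, 0]}}

```text
t: 22.7
position: [409.6, -276.6, 119.9]
orientation: [-0.228, -0.669, 0.67, 0.228]
force: [0.2, 0.3, -0.1]
finger_gap: 1.002
```

Run:
```python
from h import *
show()
```

```text
t 22.7 st [-27.6 -86.8 119.9] w [ 409.6 -276.6  119.9] F [ 0.2  0.3 -0.1] jaw -127.6 gap 1.002 tilt [ 0. -0. -1.] q [-0.83  0.43  1.65 -0.    1.07  1.39]
```

{"fn": "arm_command", "kwargs": {"hand": [-1, -1, -1, -1, -1], "slide": [[0.005, -0.008, 0.002], [0.005, -0.008, 0.002], [0.012, -0.008, -0.0166], [0.0075, -0.008, -0.0185], [0.0075, -0.008, -0.0185]], "twist": [0, 0, 0, 0, 0]}}

```text
t: 23.2
position: [415.1, -257.7, 128.0]
orientation: [-0.228, -0.669, 0.67, 0.227]
force: [-0.2, -0.0, -0.1]
finger_gap: 1.001
```

{"fn": "arm_command", "kwargs": {"hand": [-1, -1, -1], "slide": [[-0.002, 0, -0.0008], [-0.0028, 0, -0.0011], [-0.0028, 0, -0.0011]], "twist": [0, 0, 0]}}

```text
t: 23.5
position: [417.5, -258.5, 127.7]
orientation: [-0.228, -0.669, 0.669, 0.228]
force: [-1.2, -0.0, -0.2]
finger_gap: 1.001
```

{"fn": "arm_command", "kwargs": {"hand": [-1, -1, -1], "slide": [[-0.002, 0, -0.0008], [-0.0028, 0, -0.0011], [-0.0028, 0, -0.0011]], "twist": [0, 0, 0]}}

```text
t: 23.8
position: [420.5, -259.1, 127.8]
orientation: [-0.228, -0.669, 0.669, 0.228]
force: [-0.7, -1.2, -0.5]
finger_gap: 0.995
```

Run:
```python
from h import *
show()
```

```text
t 23.8 st [-21.8 -67.  127.8] w [ 420.5 -259.1  127.8] F [-0.7 -1.2 -0.5] jaw -127.6 gap 0.995 tilt [ 0. -0. -1.] q [-0.79  0.41  1.64 -0.    1.09  1.43]
```

{"fn": "arm_command", "kwargs": {"hand": [-1, -1, -1], "slide": [[-0.002, 0, -0.0008], [-0.0028, 0, -0.0011], [-0.0028, 0, -0.0011]], "twist": [0, 0, 0]}}

```text
t: 24.1
position: [423.4, -259.8, 127.8]
orientation: [-0.228, -0.669, 0.669, 0.228]
force: [-0.3, -0.5, -0.5]
finger_gap: 1.003
```

{"fn": "arm_command", "kwargs": {"hand": [-1, -1, -1], "slide": [[-0.002, 0, -0.0008], [-0.0028, 0, -0.0011], [-0.0028, 0, -0.0011]], "twist": [0, 0, 0]}}

```text
t: 24.4
position: [425.0, -260.1, 127.7]
orientation: [0.226, 0.67, -0.67, -0.229]
force: [-9.3, 0.2, 3.7]
finger_gap: 1.002
```

{"fn": "arm_command", "kwargs": {"hand": [-1, -1, -1], "slide": [[-0.002, 0, -0.0008], [-0.0028, 0, -0.0011], [-0.0028, 0, -0.0011]], "twist": [0, 0, 0]}}

```text
t: 24.7
position: [425.1, -260.0, 127.5]
orientation: [0.223, 0.67, -0.67, -0.23]
force: [-29.3, 2.4, 11.3]
finger_gap: 0.998
```

Run:
```python
from h import *
show()
t=viewer.read_camera("top");crop(t,270,150,430,300,5,"pics/t24.png")
s=viewer.read_camera("side");crop(s,240,30,400,180,5,"pics/s24.png")
```

```text
t 24.7 st [-17.1 -66.6 127.5] w [ 425.1 -260.   127.5] F [-29.3   2.4  11.3] jaw -127.4 gap 0.998 tilt [-0.01   0.004 -1.   ] q [-0.78  0.42  1.62 -0.01  1.11  1.44]
```

View pics/s24.png

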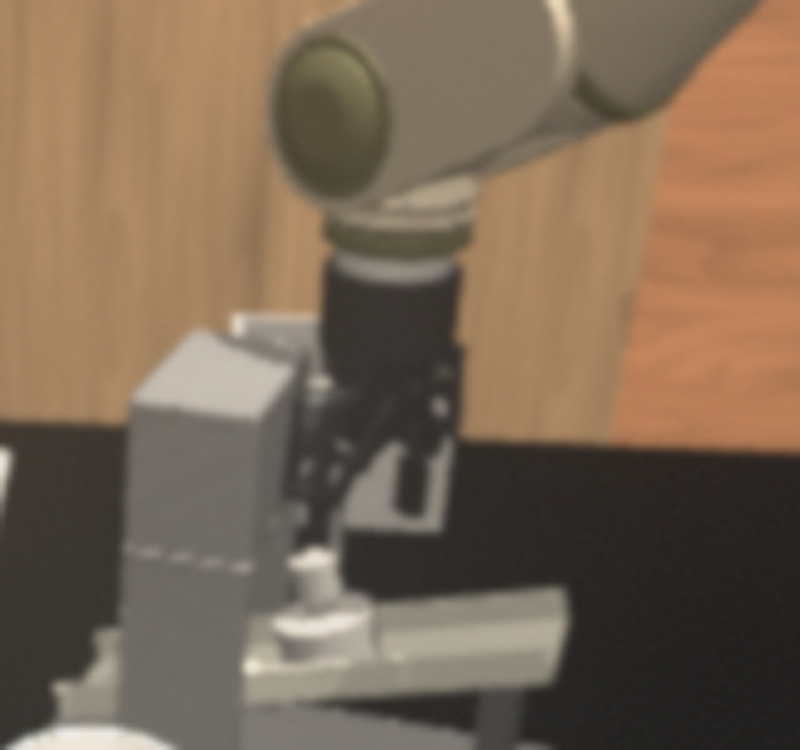

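{"fn": "arm_command", "kwargs": {"hand": [-1, -1, -1, -1, -1, -1, -1, -1], "slide": [[0.0111, 0, 0.0045], [0.0111, -0.03, 0.0045], [0.0111, -0.06, 0.0045], [0.0111, -0.09, 0.0045], [0.0111, -0.09, 0.0045], [0.0193, -0.09, -0.0159], [0.0193, -0.09, -0.0159], [0.0193, -0.09, -0.0159]], "twist": [0, 0, 0, 0, 0, 0, 0, 0]}}

```text
t: 25.6
position: [423.5, -237.0, 217.4]
orientation: [0.227, 0.67, -0.669, -0.228]
force: [-0.5, -0.5, 0.1]
finger_gap: 1.002
```

Run:
```python
from h import *
show()
```

```text
t 25.6 st [-24.8 -44.9 217.4] w [ 423.5 -237.   217.4] F [-0.5 -0.5  0.1] jaw -127.5 gap 1.002 tilt [-0.001  0.    -1.   ] q [-0.75  0.3   1.52 -0.    1.32  1.47]
```

{"fn": "arm_command", "kwargs": {"hand": [-1], "slide": [[0.0465, 0, 0.0185]], "twist": [-0.19]}}

```text
t: 25.7
position: [377.4, -225.4, 216.9]
orientation: [-0.177, -0.685, 0.685, 0.176]
force: [-1.1, -0.6, -0.2]
finger_gap: 1.001
```

Run:
```python
from h import *
show(); print(manip.get_state()["dq"].round(2))
s=viewer.read_camera("side");crop(s,240,30,400,180,5,"pics/s25.png")
t=viewer.read_camera("top");crop(t,270,150,430,300,5,"pics/t25.png")
show(); print(manip.get_state()["dq"].round(2))
```

```text
t 25.7 st [-72.3 -46.  216.9] w [ 377.4 -225.4  216.9] F [-1.1 -0.6 -0.2] jaw -118.9 gap 1.001 tilt [ 0.001 -0.001 -1.   ] q [-0.81  0.22  1.64  0.    1.29  1.27]
[-0.58 -0.92  1.31 -0.02 -0.35 -2.21]
t 25.8 st [-79.2 -43.7 216.3] w [ 371.4 -221.3  216.3] F [-0.1 -0.4  0.1] jaw -118.8 gap 1.005 tilt [-0.005  0.004 -1.   ] q [-0.81  0.21  1.65 -0.    1.29  1.26]
[ 0.02  0.05 -0.14  0.01 -0.01  0.19]
```

View pics/s25.png

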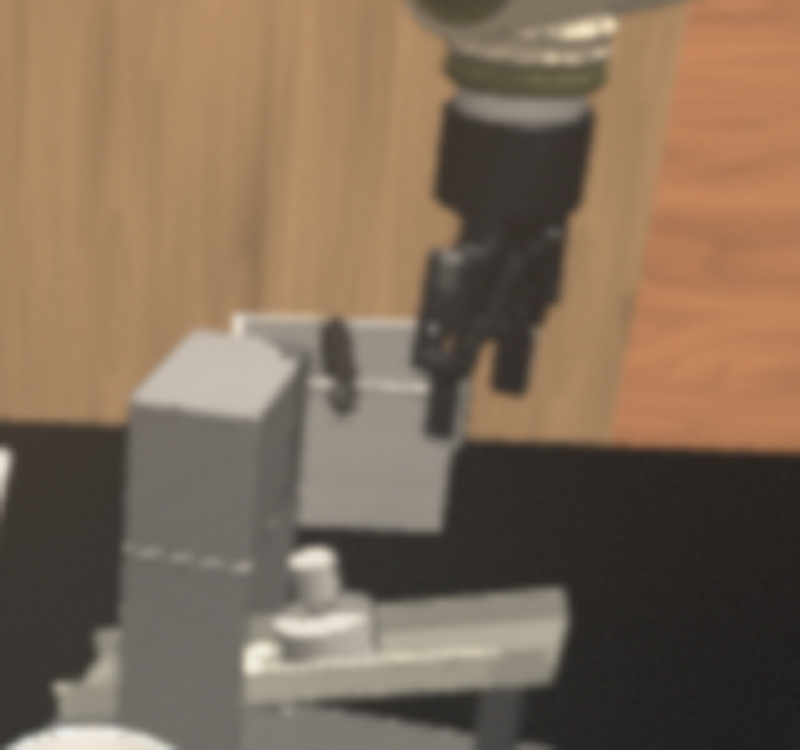

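View pics/t25.png

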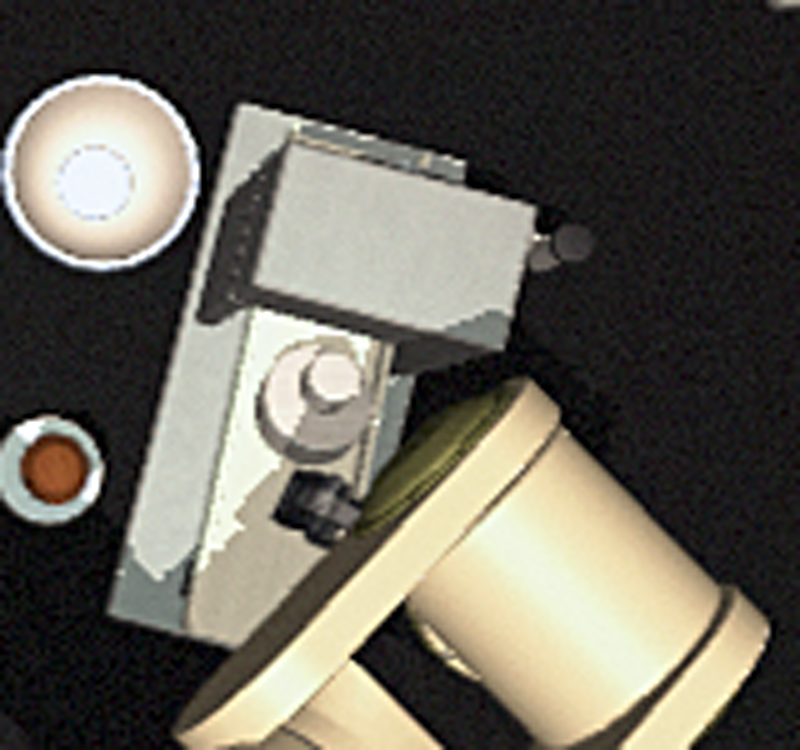

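{"fn": "arm_command", "kwargs": {"hand": [-1, -1, -1, -1], "slide": [[0, 0.03, 0], [0, 0.07, 0], [0, 0.09, 0], [0, 0.09, 0]], "twist": [0, 0, 0, 0]}}

```text
t: 26.2
position: [374.6, -223.2, 125.7]
orientation: [0.176, 0.685, -0.683, -0.179]
force: [-0.2, 0.7, 0.5]
finger_gap: 0.999
```

Run:
```python
from h import *
show(); plan(s2w(-76,-45,113),np.degrees(YAW)+90-13.4)
s=viewer.read_camera("side");crop(s,240,30,400,180,5,"pics/s26.png")
```

```text
t 26.2 st [-75.6 -44.7 125.7] w [ 374.6 -223.2  125.7] F [-0.2  0.7  0.5] jaw -119.1 gap 0.999 tilt [-0.004  0.004 -1.   ] q [-0.81  0.33  1.79 -0.    1.03  1.27]
slide [0.0002 0.0127 0.0004] twist -0.003668127676238934 dist 12.666203688031265
```

View pics/s26.png

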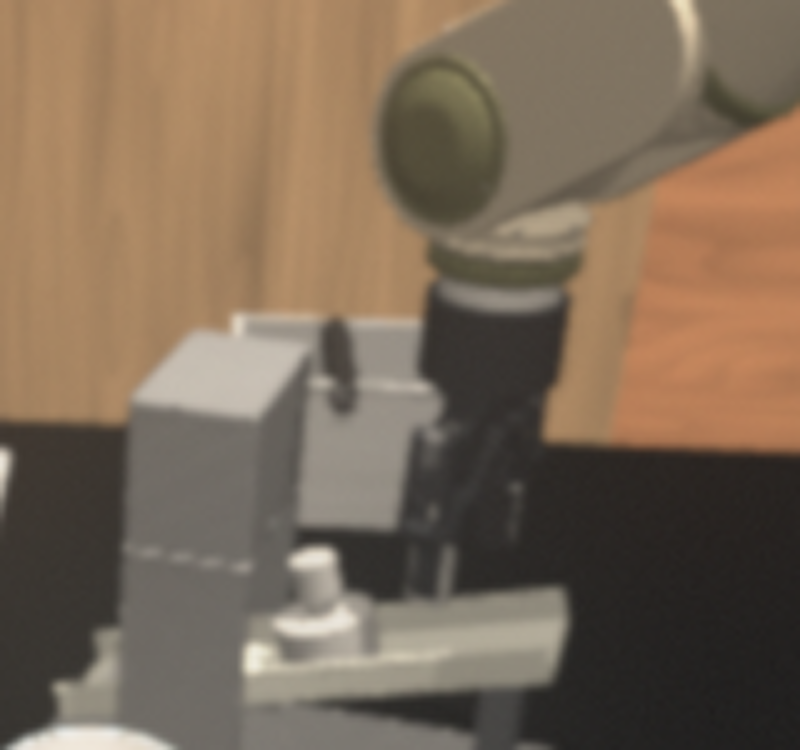

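{"fn": "arm_command", "kwargs": {"hand": [-1, -1, -1, -1], "slide": [[0, 0.008, 0], [0, 0.0127, 0], [0, 0.0127, 0], [0, 0.0127, 0]], "twist": [0, 0, 0, 0]}}

```text
t: 26.65
position: [375.5, -223.5, 115.5]
orientation: [-0.177, -0.684, 0.685, 0.177]
force: [-0.1, 0.5, -0.5]
finger_gap: 0.997
```

Run:
```python
from h import *
show()
t=viewer.read_camera("top");crop(t,270,150,430,300,5,"pics/t27.png")
s=viewer.read_camera("side");crop(s,240,30,400,180,5,"pics/s27.png")
```

```text
t 26.65 st [-74.6 -44.8 115.5] w [ 375.5 -223.5  115.5] F [-0.1  0.5 -0.5] jaw -119.0 gap 0.997 tilt [ 0.    -0.001 -1.   ] q [-0.81  0.35  1.8  -0.    0.99  1.27]
```

View pics/t27.png

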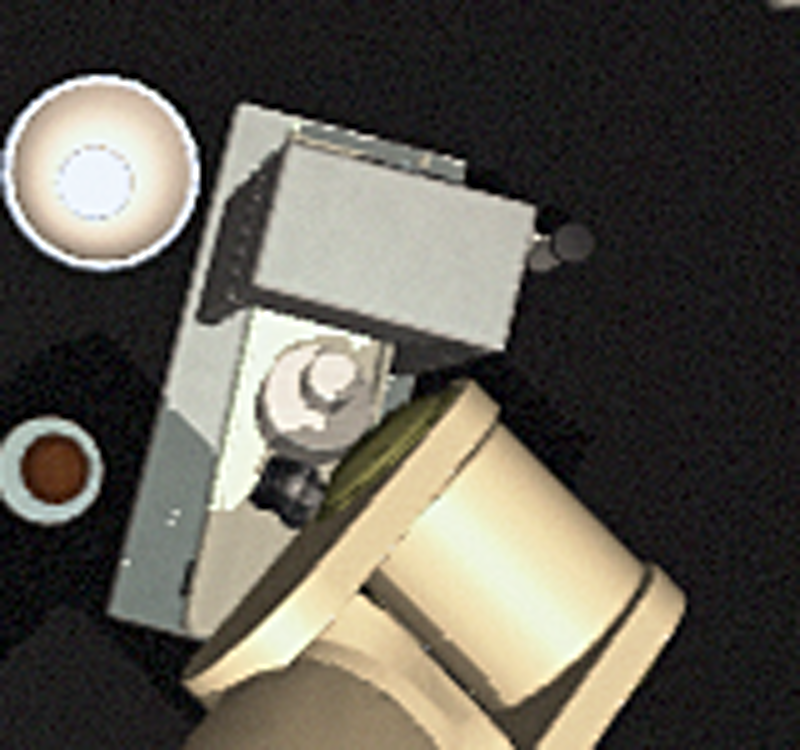

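View pics/s27.png

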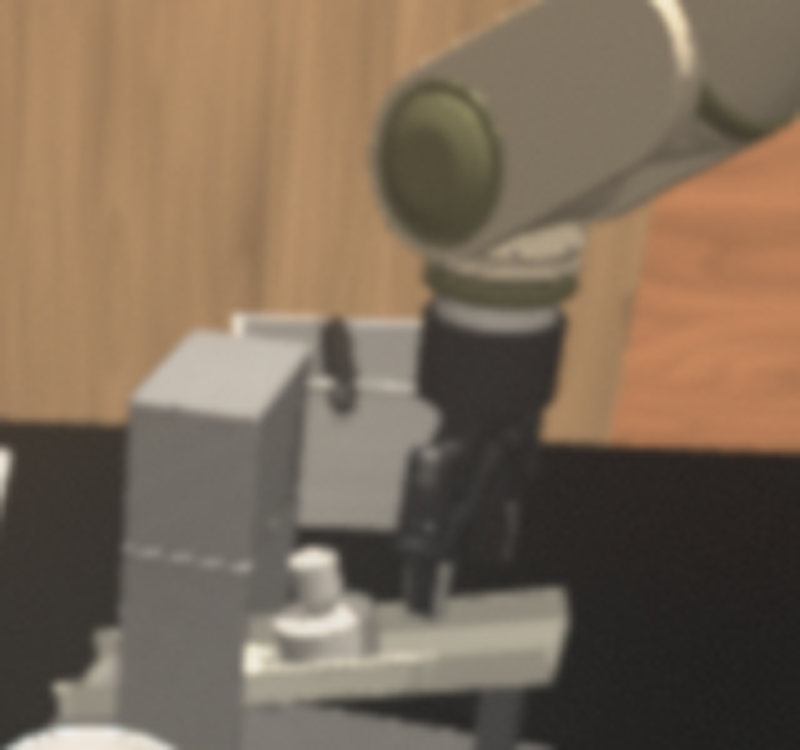

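{"fn": "arm_command", "kwargs": {"hand": [-1, -1, -1], "slide": [[0, 0.004, 0], [0, 0.004, 0], [0, 0.004, 0]], "twist": [0, 0, 0]}}

```text
t: 27.05
position: [375.4, -223.4, 111.0]
orientation: [0.177, 0.685, -0.684, -0.177]
force: [-0.7, 0.5, -0.4]
finger_gap: 0.998
```

{"fn": "arm_command", "kwargs": {"hand": [-1, -1, -1, -1, -1], "slide": [[-0.0448, 0.0145, -0.0106], [-0.026, 0.008, -0.0062], [0, -0.003, 0], [0, -0.003, 0], [0, -0.003, 0]], "twist": [0.19, 0.1, 0, 0, 0]}}

```text
t: 27.55
position: [375.5, -223.6, 114.4]
orientation: [-0.178, -0.684, 0.685, 0.177]
force: [0.7, 0.4, 0.3]
finger_gap: 0.997
```

Run:
```python
from h import *
show()
t=viewer.read_camera("top");crop(t,270,150,430,300,5,"pics/t28.png")
s=viewer.read_camera("side");crop(s,240,30,400,180,5,"pics/s28.png")
```

```text
t 27.55 st [-74.6 -44.9 114.4] w [ 375.5 -223.6  114.4] F [0.7 0.4 0.3] jaw -119.1 gap 0.997 tilt [ 0.001 -0.001 -1.   ] q [-0.81  0.35  1.8   0.    0.99  1.27]
```

View pics/t28.png

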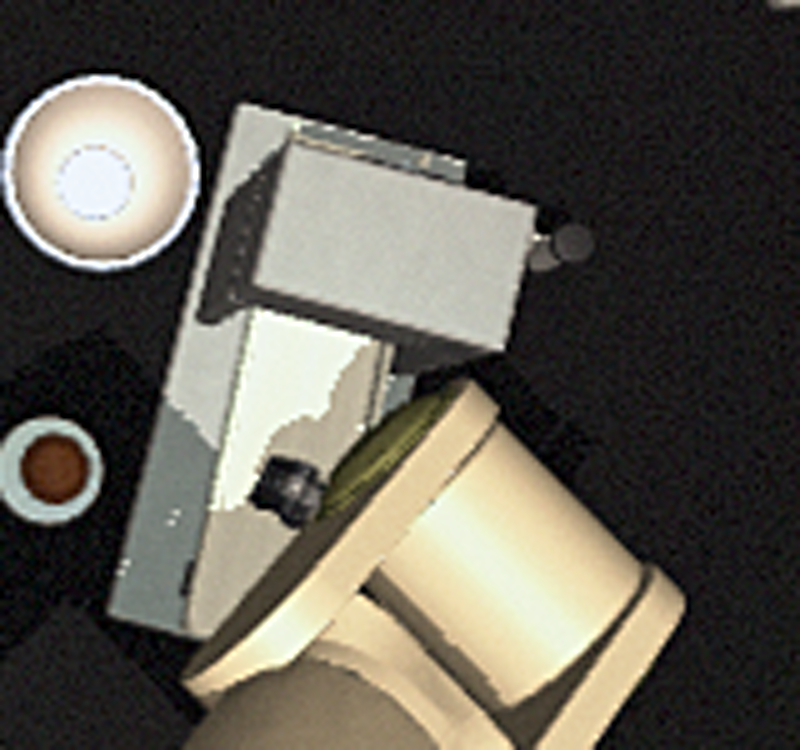

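View pics/s28.png

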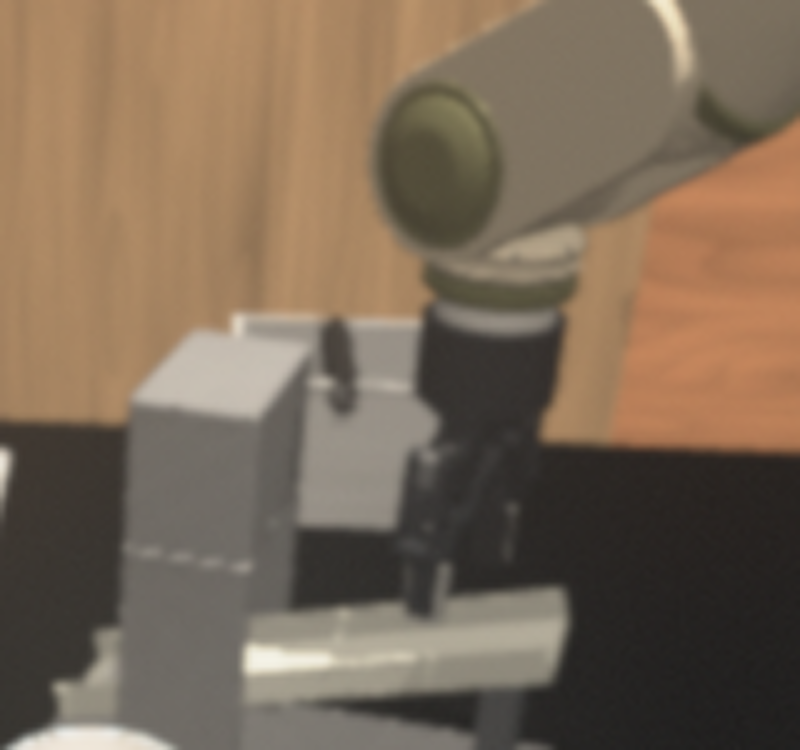

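Run:
```python
from h import *
s=viewer.read_camera("side");t=viewer.read_camera("top")
print("cam in station",w2s(s["pose"][:3,3]),w2s(t["pose"][:3,3]))
a=np.radians(16)
def P(c,x,y,z,o): return ((np.array(proj(c,s2w(x,y,z)))-o)*5).round()
for xb in (45,55,60,64.6):
    zb=112-(xb+139)*77/269
    out=[]
    for al,h in ((0,64),(13,64),(-13,64),(13,40),(28,30),(28,0),(-28,0),(-28,30)):
        out.append(P(s,xb+al*np.cos(a)+h*np.sin(a),0,zb-al*np.sin(a)+h*np.cos(a),[240,30]))
    print(xb,[tuple(o.astype(int)) for o in out])
print("col edges",P(s,90,59,60,[240,30]),P(s,90,59,155,[240,30]),P(s,20,59,60,[240,30]),P(s,90,-59,155,[240,30]),P(s,90,-47,100,[240,30]),P(s,20,-47,100,[240,30]))
now=s["frame"][30:180,240:400,::-1]
cv2.imwrite("pics/lo.png",cv2.resize(s["frame"][120:180,240:310,::-1],None,fx=10,fy=10,interpolation=cv2.INTER_CUBIC))
a_=cv2.imread("pics/s27.png"); b=cv2.imread("pics/s28.png")
d=cv2.absdiff(a_,b).max(2); ys,xs=np.where(d>25); m=xs<260; print("diff left",m.sum(), (xs[m].min(),xs[m].max(),ys[m].min(),ys[m].max()) if m.any() else None)
```

```text
cam in station [-182.37315192  931.38671421  578.18649766] [-110.55365926  184.93243557 1346.63444866]
45 [(np.int64(198), np.int64(566)), (np.int64(176), np.int64(569)), (np.int64(219), np.int64(564)), (np.int64(185), np.int64(607)), (np.int64(165), np.int64(625)), (np.int64(176), np.int64(671)), (np.int64(267), np.int64(664)), (np.int64(257), np.int64(616))]
55 [(np.int64(180), np.int64(568)), (np.int64(159), np.int64(570)), (np.int64(202), np.int64(566)), (np.int64(168), np.int64(608)), (np.int64(148), np.int64(626)), (np.int64(160), np.int64(672)), (np.int64(250), np.int64(665)), (np.int64(239), np.int64(618))]
60 [(np.int64(172), np.int64(569)), (np.int64(151), np.int64(571)), (np.int64(193), np.int64(567)), (np.int64(160), np.int64(609)), (np.int64(140), np.int64(627)), (np.int64(151), np.int64(673)), (np.int64(241), np.int64(666)), (np.int64(231), np.int64(619))]
64.6 [(np.int64(164), np.int64(570)), (np.int64(143), np.int64(572)), (np.int64(185), np.int64(568)), (np.int64(152), np.int64(610)), (np.int64(132), np.int64(628)), (np.int64(144), np.int64(673)), (np.int64(234), np.int64(666)), (np.int64(223), np.int64(619))]
col edges [116. 699.] [121. 545.] [236. 722.] [184. 465.] [174. 559.] [288. 578.]
diff left 1 (np.int64(259), np.int64(259), np.int64(658), np.int64(658))
```

View pics/lo.png

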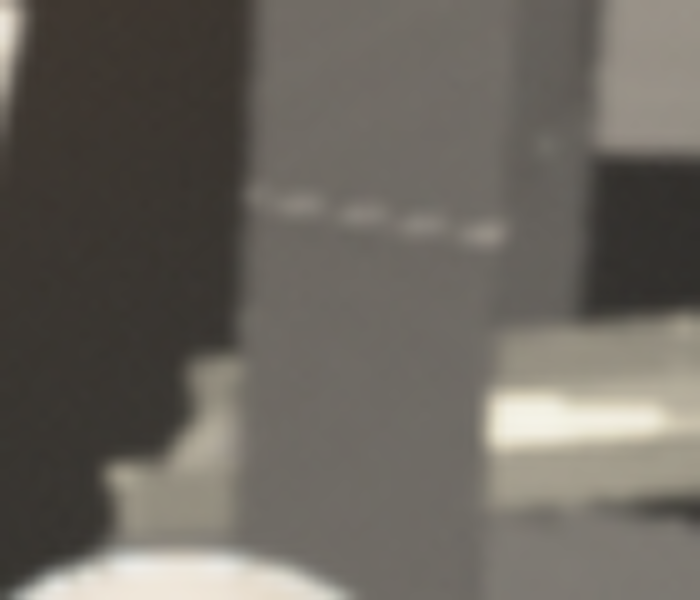

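{"fn": "arm_command", "kwargs": {"hand": [-1, -1, -1, -1, -1, -1, -1, -1, -1], "slide": [[0, -0.04, 0], [0, -0.09, 0], [0, -0.14, 0], [0, -0.19, 0], [0, -0.19, 0.05], [0, -0.19, 0.1], [0, -0.19, 0.15], [0, -0.19, 0.2], [0, -0.19, 0.2]], "twist": [0, 0, 0, 0, 0, 0, 0, 0, 0]}}

```text
t: 28.65
position: [275.9, -402.6, 303.1]
orientation: [-0.179, -0.684, 0.684, 0.18]
force: [-0.2, 1.0, -0.6]
finger_gap: 1.0
```

Run:
```python
from h import *
show()
t=viewer.read_camera("top");crop(t,270,150,430,300,5,"pics/t29.png")
s=viewer.read_camera("side")
cv2.imwrite("pics/s29.png",cv2.resize(s["frame"][130:180,250:330,::-1],None,fx=10,fy=10,interpolation=cv2.INTER_CUBIC))
cv2.imwrite("pics/s29full.png",s["frame"][:,:,::-1])
```

```text
t 28.65 st [-122.7 -244.   303.1] w [ 275.9 -402.6  303.1] F [-0.2  1.  -0.6] jaw -119.4 gap 1.0 tilt [-0.001  0.    -1.   ] q [-1.21  0.23  1.35 -0.    1.55  0.87]
```

View pics/t29.png

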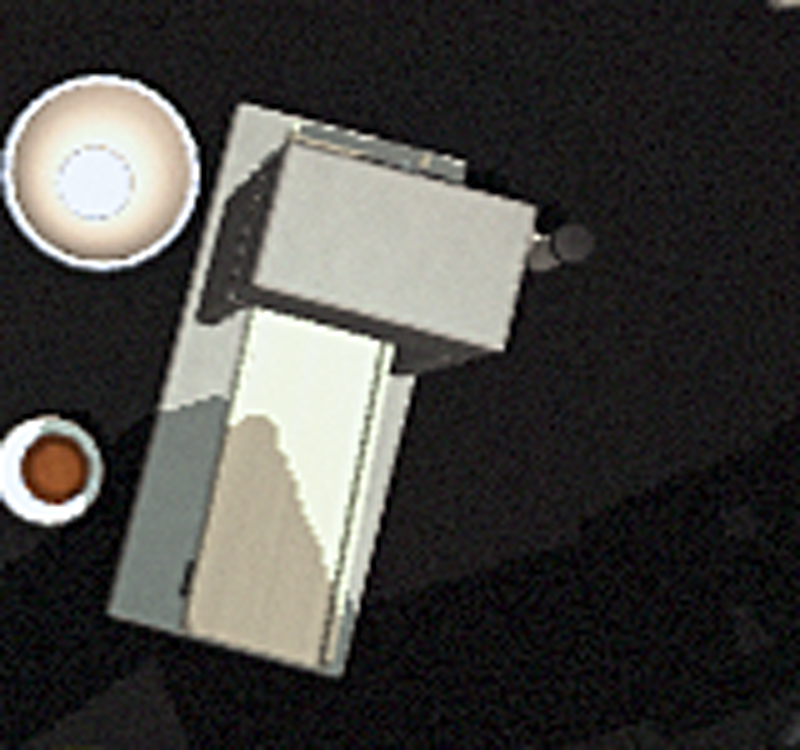

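View pics/s29.png

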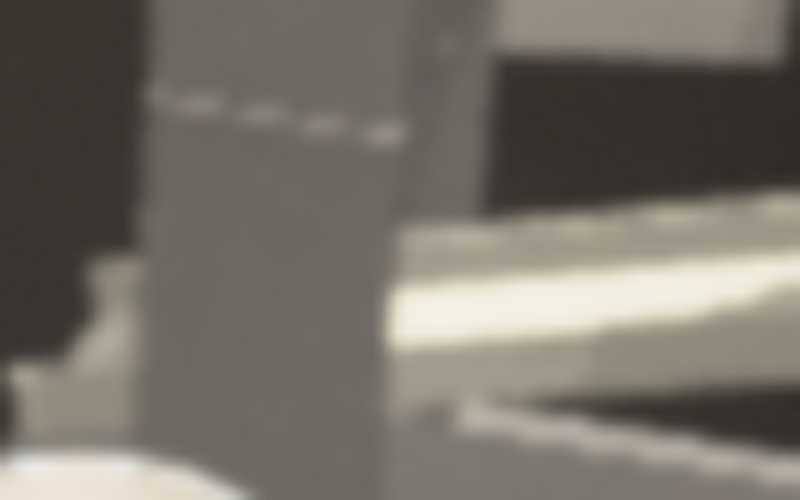

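View pics/s29full.png

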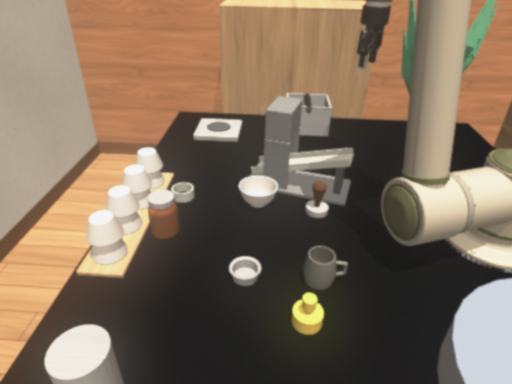

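Run:
```python
from plant import manip
print(manip.finish_job())
```

```text
the job is handed in; nothing more can be done
None
```

The job is handed in at about 28.7 s of the 67 s. The weight should be seated against the stop bar, but I could not confirm that directly, because the press head and column hide it from both cameras.

**What I did**
- **Stop bar:** I pushed the post until it hit the hard end at about 30 N. The cap then sat within 1 px of where it should be at home, and it looked unmoved in the last picture.
- **Placing:** I gripped the chrome weight by its knob and set it base first in the lane at about x = −53 mm. I let go of it there, and the pictures showed it lying flat.
- **Seating:** The interface only allows turns about the finger axis, so the gripper could not lean in under the head. I pushed the weight with the side of an open finger, then gave it a short fast push so it slid the last stretch. I could not push it all the way into contact.

**Departures from a clean run**
- I gripped the weight again once to move it back uphill, and did one slower trial push to judge how far it would slide.
- While I felt for the clearance, the gripper pressed on the press head with about 30 N (limit 40 N). The fingers also shifted the weight about 8 mm in the lane.

**Last checks**
- **Position:** No part of the weight shows uphill of the column or below the bar. That puts it at x of about 60 mm or more, give or take 2 to 3 mm, against a window of 60.6 to 68.6 mm. Stopping slightly short is possible but unlikely.
- **Flatness and contact:** I did not see the seated weight's tilt or its contact with the bar.
- **Other things:** In the last pictures the bystanders and the yellow look-alike appeared where they started. The arm stands clear of everything.

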